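# Load pliers blanks on a wash rack and secure them with the retaining bar

## Robot

A 6-joint arm with a two-finger parallel gripper is mounted at the origin on the work surface. World frame = base frame: x ahead of the robot, y to its left, z up, the work surface at z = 0. Lengths are in m, angles in rad, forces in N, time in s.
With the tool pointing down it reaches from about 0.3 to 0.775 m from the base axis. Payload 14.6 kg.
Tool frame: the origin (TCP) lies at the very end of the fingers, on their centre line; the grasp point (between the pads) lies 19 mm behind it; x points along the fingers, z is the direction in which the jaws open and shut, and the axes are right-handed (so a half turn about x gives the same grasp; the last joint's range is limited). The gripper opens to 94 mm and grips with 3 to 60 N. Pads are 16 mm wide; open, the fingers measure 119 mm over their backs; the gripper's body (75 mm by 177 mm) begins 78 mm behind the grasp point.
Start: joints at [1.043, 0.3, 1.521, -0, 1.321, -0.067], TCP at [0.245, 0.493, 0.205] pointing down, gripper open.
Joint ranges: [-3.03, 3.03], [-0.79, 2.21], [0.23, 2.52], [-1.04, 4.18], [0, 3.07], [-2.55, 2.55]. Speed limits (rad/s): [2.22, 2.22, 2.57, 3.14, 3.14, 3.14].

## Interface

Orientations are given as a 3x3 rotation matrix whose columns are the frame's x, y, z axes.
In Python, from cell import robot gives the robot as it stands.
- The arm moves only by the shell command python3 -m pendant 'ROWS' [FORCE]. ROWS is JSON, a list of rows, each an object with "claw": the opening in per cent of the stroke, from 0 (shut) to 100 (fully open); "delta_pos": the shift along the tool's x, y, z in cm, a list of three; "dr": the turn, a rotation vector about the tool's x, y, z in degrees, a list of three. In form: [{"claw": claw, "delta_pos": [tx, ty, tz], "dr": [wx, wy, wz]}, ...]. A call has 1 to 12 rows; each row shifts and turns the commanded pose from where the row before left it, along the tool's axes as they then stand; what a row does not reach is not made up. A row lasts 1/12 s, in which the tool goes at most 41.7 mm and 7.16 degrees, less where a joint would pass 70% of its speed; a pose out of reach is approached as far as the arm can. A call is refused whole if a number of a shift passes 4.17 or a number of a turn 7.16, either way. A call with a gripper value outside its range is refused whole. The fingers move at their own pace and stop on an object; FORCE is the grip in N (left out, the last holds). Time passes only in rows, so rows that do not move let the fingers close. It gives the time, the measured TCP pose, the force and the opening at its end, in the units of the state.
- robot.observe(): the state, without advancing time (a new reading comes with each control period).
- robot.get_image(name): name is "scene" or "top" or "wrist"; returns the picture (400x640x3 uint8, red, green, blue); there is no depth.
- robot.camera_model(name): a dict with "fx", "fy", "cx", "cy" (pixels), "dist" ([k1, k2, p1, p2, k3] as OpenCV has them; the pictures are not rectified), "pose" (4x4, takes a point from camera to world coordinates); the wrist camera has in their place "tool_from_camera" (4x4, takes a point from camera to tool coordinates, whose origin is the TCP and whose axes are the tool frame's). Camera axes: x right, y up, looking along -z (the intrinsics and any distortion apply to the point x, -y, -z); pixel columns grow to the right and rows downward; lengths in m; the calibration is good to about 2 mm. A picture is of the moment at which its call begins: read the wrist's pose just before it. camera_model takes no time and is no camera call.
- robot.job_done(): hands the job in, once; it reports no verdict.
The state is a dict: "time": time; "qpos": joint angles; "dq": joint speeds; "joint_torque": joint torques, N m; "eef_pos": TCP position; "tool_rot": TCP orientation; "ft_force": force on the tool from outside, world axes, zero at the start; "ft_torque": the same for the moment, N m; "grip_width": finger opening in m.
Only numpy, scipy, OpenCV 4.12 (cv2) and the standard library are available. Lean on these libraries where they do the work, as an engineer would, in place of code of your own. Each camera call takes 0.05 s, during which the arm holds its last target. There are 200 camera calls.

## Task

Get the wash rack ready for the washing machine: swing its two red keepers out of the way and lay every loose pliers blank on the bench (not the stock in bin and basket) flat across the two rails, side by side and squarely, pivot about midway between the rails and jaws over the blue rail. When all are loaded, lay the retaining bar over them with its orange grip up and its ends seated in the pockets of the two end posts, then swing both keepers fully closed over it. Leave everything else on the bench where it is.

Things in the scene. Friction and masses are not known exactly. Their poses are not given: they have to be found in the camera images.
- rack: Wash rack, fixed on the bench. Origin: centre of its base's underside; z up, y along the rails, x across. Base 150 (x) x 300 (y) x 8 mm. Two upright rails along y, 8 mm thick, 230 long, tops 60 mm above the origin, open between: bare steel at x = -45, blue at x = +45 mm. A dark post at each end (|y| 115 to 150, x -32 to +58 mm) has a pocket on top for the retaining bar, which lies along y at x = 0.
- pocket_a (a point): Middle of the pocket floor at the rack's +y end (rack x = 0, y = +127.5, z = 78 mm). The pocket is 48 mm wide (rack x -24 to +24), closed at its outer end (rack y = 140), open towards the rails; walls 13 mm high (top 91 mm above the rack's origin), 8 mm thick.
- pocket_b (a point): The same at the rack's -y end: rack y = -127.5 mm, closed at y = -140 mm.
- bar_grip (a point): Grip point of the retaining bar: flat aluminium, 40 wide (own x) x 270 long (own y) x 12 mm thick, 0.45 kg, with an orange grip block on the middle of its top, 26 (x) x 60 (y) x 36 mm high. The point is inside the block, 34 mm above the bar's underside, 22 above its flat top, 14 below the block's top. Same either way round. Starts flat on the bench, block up (own z up).
- keeper_a (a joint): Red swing keeper on the +y post: 0 rad = closed against its stop, arm along the rack's -x across the pocket, 4 mm over a seated bar; about 1.57 = outwards along the rack's +y; greatest 1.9. Vertical pin at rack x = 46, y = +128 mm. Friction (0.05 N m) holds it. Starts across the pocket (0 to 0.5) and must swing out past about 1.4 before the bar can go in.
- keeper_b (a joint): The same on the -y post, mirrored: 0 rad = closed (arm along the rack's -x), about 1.57 = swung outwards to the rack's -y. Pin at rack x = 46, y = -128 mm. Starts across the pocket (0 to 0.5) and must swing out past about 1.4 before the bar can go in.
- keeper_a_knob (a point): Grip point of keeper a's black upright knob, 14 mm diameter, 34 mm high, 58 mm from the keeper's pin; 124 mm above the rack's origin, 22 mm above the keeper's red arm (18 mm wide, 8 thick), 12 mm below the knob's top. The knob may turn in the grip.
- keeper_b_knob (a point): Grip point of keeper b's knob, as for keeper a.
- blank0_c (a point): Pliers blank 0 (may be absent), forged steel, lying flat, 155 mm long, 0.17 kg. The point: centre of its pivot boss, the place to grip, 7 mm above its underside. Own x to the jaws, z up. Boss 24 (x) x 22 (y) x 14 mm thick; jaws 20 to 13 wide, 12 thick, to x = +60; two dark handles, 34 wide together, 10 thick, to x = -95 mm. Balances near the boss.
- blank0_jaw (a point): Jaw end of pliers blank 0, 58 mm from the boss centre, 7 mm above the underside.
- blank1_c (a point): Pliers blank 1 (may be absent), forged steel, lying flat, 155 mm long, 0.17 kg. The point: centre of its pivot boss, the place to grip, 7 mm above its underside. Own x to the jaws, z up. Boss 24 (x) x 22 (y) x 14 mm thick; jaws 20 to 13 wide, 12 thick, to x = +60; two dark handles, 34 wide together, 10 thick, to x = -95 mm. Balances near the boss.
- blank1_jaw (a point): Jaw end of pliers blank 1, 58 mm from the boss centre, 7 mm above the underside.
- blank2_c (a point): Pliers blank 2 (may be absent), forged steel, lying flat, 155 mm long, 0.17 kg. The point: centre of its pivot boss, the place to grip, 7 mm above its underside. Own x to the jaws, z up. Boss 24 (x) x 22 (y) x 14 mm thick; jaws 20 to 13 wide, 12 thick, to x = +60; two dark handles, 34 wide together, 10 thick, to x = -95 mm. Balances near the boss.
- blank2_jaw (a point): Jaw end of pliers blank 2, 58 mm from the boss centre, 7 mm above the underside.
- blank3_c (a point): Pliers blank 3 (may be absent), forged steel, lying flat, 155 mm long, 0.17 kg. The point: centre of its pivot boss, the place to grip, 7 mm above its underside. Own x to the jaws, z up. Boss 24 (x) x 22 (y) x 14 mm thick; jaws 20 to 13 wide, 12 thick, to x = +60; two dark handles, 34 wide together, 10 thick, to x = -95 mm. Balances near the boss.
- blank3_jaw (a point): Jaw end of pliers blank 3, 58 mm from the boss centre, 7 mm above the underside.
- oil_bottle: Bystander. Yellow-labelled oil bottle with red cap, 52 mm diameter, 140 mm high, standing; origin at its foot.
- mug: Bystander. Blue mug, 76 mm diameter, 90 mm high; origin at its foot.
- screwdriver: Bystander. Screwdriver lying on the bench; origin at the underside.
- wire_brush: Bystander. Hand brush lying on the bench; origin at the underside.
- rivet_tin: Bystander. Round tin, 68 mm diameter, 50 mm high; origin at its foot.
- ring_gauge: Bystander. Brass ring gauge, 60 mm diameter, 16 mm high; origin at its underside.

How it is judged:
By the outcome, as a careful person would: the job done as asked, in the order asked, and still so for the second after the job is handed in, with the robot touching nothing.
Of blank0, blank1, blank2, blank3 only 2 to 4 are there at a start; the rules pass over those that are not, and their reading is None.
At some moment in a run one of bar may be knocked a few centimetres aside while the robot is not near it.
Once in a run the grip may slacken for a moment while it holds something.
It also fails if it takes over 210 s, if anything falls off the work surface, if the arm or the gripper's body presses on something with over 40 N, if the wrist force passes 120 N, or if a joint passes its speed limit or range.

## Working session

There is one attempt and no reset: what is moved stays moved. The work goes in short steps, Python scripts to look and compute and a shell command to move; the robot and the scene stay as the last step left them, time stands still between calls to the robot, and variables do not carry over. Pictures are saved under pics/ and viewed, about 12 in all and at most 16, crops included, and the job is handed in when it is done.

```bash
mkdir -p pics; ls; cat > h.py <<'E'
import numpy as np, cv2
from cell import robot
def save(name,fn,crop=None,scale=1):
    im=robot.get_image(name)[:,:,::-1]
    cv2.imwrite('pics/raw_'+fn+'.png',im)
    if crop: im=im[crop[1]:crop[3],crop[0]:crop[2]]
    if scale!=1: im=cv2.resize(im,None,fx=scale,fy=scale,interpolation=cv2.INTER_CUBIC)
    cv2.imwrite('pics/'+fn+'.png',im)
def pose(name,st=None):
    m=robot.camera_model(name)
    if 'pose' in m: return m,np.array(m['pose'])
    st=st or robot.observe(); T=np.eye(4);T[:3,:3]=np.array(st['tool_rot']);T[:3,3]=st['eef_pos']
    return m,T@np.array(m['tool_from_camera'])
def K(m): return np.array([[m['fx'],0,m['cx']],[0,m['fy'],m['cy']],[0,0,1.]])
def px2w(name,uv,z,st=None):
    m,P=pose(name,st)
    p=cv2.undistortPoints(np.array([uv],float).reshape(-1,1,2),K(m),np.array(m['dist'],float)).reshape(2)
    d=P[:3,:3]@np.array([p[0],-p[1],-1]); o=P[:3,3]
    return o+d*(z-o[2])/d[2]
def w2px(name,w,st=None):
    m,P=pose(name,st); c=np.linalg.inv(P)@np.append(w,1)
    q=np.array([[c[0],-c[1],-c[2]]])
    return cv2.projectPoints(q,np.zeros(3),np.zeros(3),K(m),np.array(m['dist'],float))[0].reshape(2)
E
python3 - <<'E'
from h import *
np.set_printoptions(precision=4,suppress=True)
save('top','top0',None,1.25); save('scene','scene0',None,1.25)
for n in ('top','scene','wrist'): print(n,robot.camera_model(n))
print(robot.observe())
E
```

```text
pics
top {'fx': 489.03353446004763, 'fy': 489.03353446004763, 'cx': 317.0254900109929, 'cy': 193.45198929576856, 'dist': array([0.0032, 0.    , 0.    , 0.    , 0.    ]), 'pose': array([[ 0.0133,  0.9953, -0.0959,  0.4398],
       [-0.9999,  0.0127, -0.0066, -0.0785],
       [-0.0054,  0.096 ,  0.9954,  1.3344],
       [ 0.    ,  0.    ,  0.    ,  1.    ]])}
scene {'fx': 477.04798467543395, 'fy': 477.04798467543395, 'cx': 320.42877605374724, 'cy': 195.5560510347662, 'dist': array([-0.0341,  0.    ,  0.    ,  0.    ,  0.    ]), 'pose': array([[-0.8531, -0.3654,  0.3724,  1.0415],
       [ 0.5217, -0.605 ,  0.6015,  0.6904],
       [ 0.0055,  0.7074,  0.7068,  1.0059],
       [ 0.    ,  0.    ,  0.    ,  1.    ]])}
wrist {'fx': 298.0626266997084, 'fy': 298.0626266997084, 'cx': 318.88528042275357, 'cy': 196.82018236281527, 'dist': array([-0.0284,  0.    ,  0.    ,  0.    ,  0.    ]), 'tool_from_camera': array([[ 0.0004,  0.2421, -0.9703, -0.1804],
       [-0.    ,  0.9703,  0.2421,  0.0702],
       [ 1.    , -0.0001,  0.0004, -0.0006],
       [ 0.    ,  0.    ,  0.    ,  1.    ]])}
{'time': 0.1, 'qpos': array([ 1.0434,  0.3004,  1.5215,  0.    ,  1.3207, -0.0666]), 'dq': array([-0.0002, -0.0027, -0.0016,  0.0004,  0.0002,  0.0004]), 'joint_torque': array([  0.0012, -53.2643, -35.3284,   0.0709,   0.0235,  -0.    ]), 'eef_pos': array([0.2445, 0.4924, 0.2049]), 'tool_rot': array([[-0.0005, -0.8957,  0.4447],
       [-0.0009,  0.4447,  0.8957],
       [-1.    ,  0.0001, -0.001 ]]), 'ft_force': array([0.4428, 0.04  , 0.0548]), 'ft_torque': array([-0.0138,  0.0197, -0.0193]), 'grip_width': 0.09361697350767893}
```

View pics/top0.png

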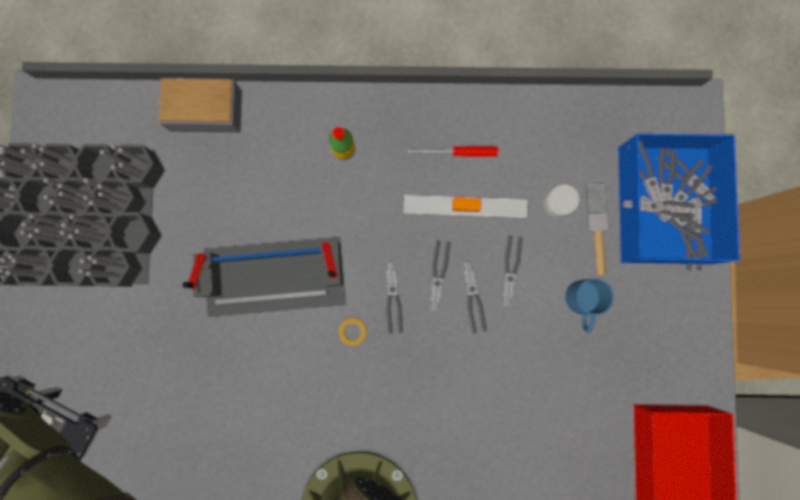

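View pics/scene0.png

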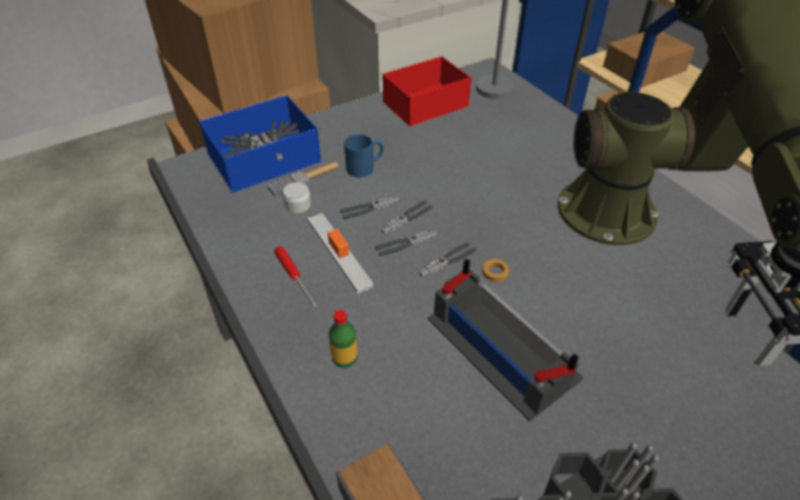

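```bash
python3 - <<'E'
import cv2
im=cv2.imread('pics/raw_top0.png')
c=im[140:285,145:435]; cv2.imwrite('pics/c1.png',cv2.resize(c,None,fx=2.75,fy=2.75,interpolation=cv2.INTER_CUBIC))
E
```

```text
(no output)
```

View pics/c1.png

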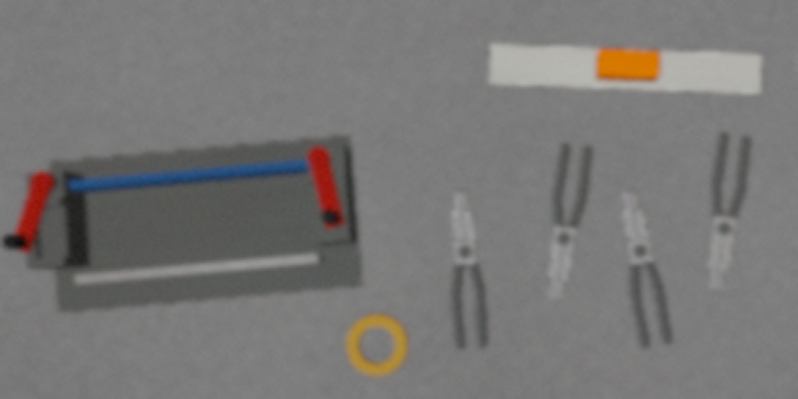

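```bash
python3 - <<'E'
from h import *
np.set_printoptions(precision=4,suppress=True)
f=lambda u,v,z:px2w('top',(145+u/2.75,140+v/2.75),z)
for n,u,v,z in [('c1',52,163,.008),('c2',350,137,.008),('c3',361,287,.008),('c4',60,312,.008),('bl_l',70,186,.06),('bl_r',310,165,.06),('st_l',75,280,.06),('st_r',318,259,.06),
 ('ka',14,241,.136),('ka pin',43,183,.102),('kb',332,217,.136),('kb pin',318,157,.102),
 ('b0',465,251,.014),('j0',459,195,.012),('b1',564,238,.014),('j1',553,298,.012),('b2',640,251,.014),('j2',628,194,.012),('b3',725,228,.014),('j3',716,289,.012),
 ('bar1',490,44,.012),('bar2',762,54,.012),('bar3',760,94,.012),('bar4',488,86,.012),('grip',628,65,.048)]:
  print(n,f(u,v,z))
E
```

```text
c1 [0.5463 0.3474 0.008 ]
c2 [0.576  0.0526 0.008 ]
c3 [0.4281 0.0385 0.008 ]
c4 [0.3999 0.3332 0.008 ]
bl_l [0.5204 0.3126 0.06  ]
bl_r [0.5434 0.0849 0.06  ]
st_l [0.4316 0.3042 0.06  ]
st_r [0.4544 0.0751 0.06  ]
ka [0.4659 0.3372 0.136 ]
ka pin [0.5202 0.3247 0.102 ]
kb [0.491  0.0544 0.136 ]
kb pin [0.5474 0.0723 0.102 ]
b0 [ 0.4646 -0.0631  0.014 ]
j0 [ 0.5195 -0.0565  0.012 ]
b1 [ 0.4786 -0.1599  0.014 ]
j1 [ 0.42   -0.1497  0.012 ]
b2 [ 0.4669 -0.2343  0.014 ]
j2 [ 0.5227 -0.2227  0.012 ]
b3 [ 0.4904 -0.3175  0.014 ]
j3 [ 0.4309 -0.3088  0.012 ]
bar1 [ 0.6704 -0.0852  0.012 ]
bar2 [ 0.6636 -0.3554  0.012 ]
bar3 [ 0.6235 -0.3531  0.012 ]
bar4 [ 0.6282 -0.0837  0.012 ]
grip [ 0.6452 -0.2185  0.048 ]
```

```bash
cat >> h.py <<'E'
RC=np.array([.4875,.1935]); PSI=.1003
def rk(x,y): c,s=np.cos(PSI),np.sin(PSI); return RC+[c*x-s*y,s*x+c*y]
def inv(p): c,s=np.cos(PSI),np.sin(PSI); d=np.array(p[:2])-RC; return np.array([c*d[0]+s*d[1],-s*d[0]+c*d[1]])
def st():
    s=robot.observe(); R=np.array(s['tool_rot']); phi=np.degrees(np.arctan2(R[1,2],R[0,2]))
    print('t %.2f'%s['time'],'tcp',np.round(s['eef_pos'],4),'phi %.1f'%phi,'tilt',np.round(R[2,1:],3),'f',np.round(s['ft_force'],1),'w %.4f'%s['grip_width'],'q6 %.2f'%s['qpos'][5],'rack',np.round(inv(s['eef_pos']),4)); return s,phi
def to(x,y,z=None,phi=None):
    "turn about tool x first (deg), then shift cm in tool axes after the turn"
    s,p=st(); phi=p if phi is None else phi; t=-((phi-p)); 
    a=np.radians(phi); d=np.array([x,y])-np.array(s['eef_pos'])[:2]
    zt=np.array([np.cos(a),np.sin(a)]); yt=np.array([-zt[1],zt[0]])
    print('turn x %.1f'%t,'shift cm', np.round([0 if z is None else 100*(s['eef_pos'][2]-z),100*d@yt,100*d@zt],2))
E
python3 -m pendant '[{"claw":100,"delta_pos":[0,0,0],"dr":[-6.43,0,0]},{"claw":100,"delta_pos":[0,0,0],"dr":[-6.43,0,0]},{"claw":100,"delta_pos":[0,0,0],"dr":[-6.43,0,0]},{"claw":100,"delta_pos":[0,0,0],"dr":[-6.43,0,0]},{"claw":100,"delta_pos":[0,0,0],"dr":[-6.43,0,0]},{"claw":60,"delta_pos":[0,-2.92,-2.52],"dr":[0,0,0]},{"claw":60,"delta_pos":[0,-2.92,-2.52],"dr":[0,0,0]},{"claw":60,"delta_pos":[0,-2.92,-2.52],"dr":[0,0,0]},{"claw":60,"delta_pos":[0,-2.92,-2.52],"dr":[0,0,0]},{"claw":60,"delta_pos":[0,-2.92,-2.52],"dr":[0,0,0]},{"claw":60,"delta_pos":[0,-2.92,-2.52],"dr":[0,0,0]},{"claw":60,"delta_pos":[0,-2.92,-2.52],"dr":[0,0,0]}]' 15
python3 -m pendant '[{"claw":60,"delta_pos":[0,0,0],"dr":[0,0,0]},{"claw":60,"delta_pos":[0,0,0],"dr":[0,0,0]},{"claw":60,"delta_pos":[0,0,0],"dr":[0,0,0]}]'
python3 - <<'E'
from h import *
to(.4659,.3372,.107,95.75)
save('wrist','w1')
E
```

```text
time: 1.1
eef_pos: [0.4668, 0.3361, 0.2052]
tool_rot: [[-0.0, -0.995, -0.1], [-0.0, -0.1, 0.995], [-1.0, 0.0, -0.0]]
ft_force: [-0.5, 0.4, -0.2]
grip_width: 0.0565
time: 1.35
eef_pos: [0.4652, 0.3377, 0.2051]
tool_rot: [[-0.001, -0.995, -0.1], [-0.0, -0.1, 0.995], [-1.0, 0.001, -0.0]]
ft_force: [-0.5, 0.4, 1.1]
grip_width: 0.0563
t 1.35 tcp [0.4652 0.3377 0.2051] phi 95.7 tilt [ 0.001 -0.   ] f [-0.5  0.4  1.1] w 0.0563 q6 -1.11 rack [-0.0078  0.1457]
turn x -0.0 shift cm [ 9.81 -0.06 -0.06]
```

View pics/w1.png

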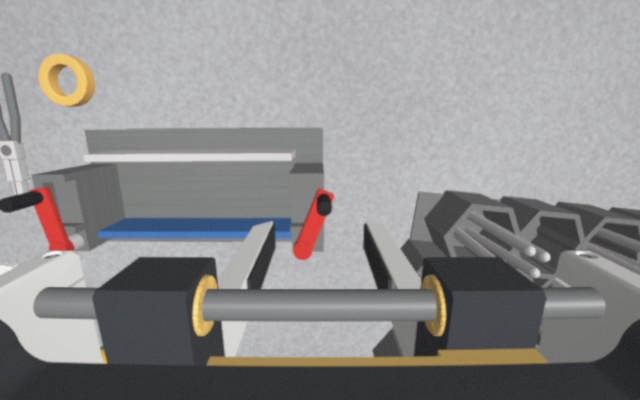

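```bash
python3 - <<'E'
from h import *
for n,u,v,z in [('knob',324,198,.136),('knob low',324,213,.102),('pin',303,250,.102),('s1',85,158,.06),('s2',294,155,.06),('b1',98,232,.06),('b2',291,232,.06),('c1',86,129,.008),('c2',322,128,.008),('kb',38,197,.136)]:
    p=px2w('wrist',(u,v),z); print(n,np.round(p,4),np.round(inv(p),4))
E
```

```text
knob [0.4573 0.3413 0.136 ] [-0.0153  0.1501]
knob low [0.4811 0.3444 0.102 ] [0.0087 0.1508]
pin [0.5228 0.3271 0.102 ] [0.0485 0.1294]
s1 [0.4575 0.0757 0.06  ] [-0.0416 -0.1142]
s2 [0.4315 0.307  0.06  ] [-0.0443  0.1186]
b1 [0.5444 0.0836 0.06  ] [ 0.0456 -0.115 ]
b2 [0.5206 0.3108 0.06  ] [0.0447 0.1134]
c1 [0.4304 0.0393 0.008 ] [-0.0722 -0.1477]
c2 [0.4007 0.335  0.008 ] [-0.0722  0.1495]
kb [0.482  0.0889 0.136 ] [-0.0159 -0.1035]
```

```bash
python3 -m pendant '[{"claw":50,"delta_pos":[3.2,0,0],"dr":[0,0,0]},{"claw":50,"delta_pos":[3.2,0,0.05],"dr":[0,0,0]},{"claw":50,"delta_pos":[3.2,0,0],"dr":[0,0,0]},{"claw":0,"delta_pos":[0.1,0,0],"dr":[0,0,0]},{"claw":0,"delta_pos":[0,0,0],"dr":[0,0,0]},{"claw":0,"delta_pos":[0,0,0],"dr":[0,0,0]},{"claw":0,"delta_pos":[0,0,0],"dr":[0,0,0]},{"claw":0,"delta_pos":[0,0,0],"dr":[0,0,0]},{"claw":0,"delta_pos":[0,0,0],"dr":[0,0,0]},{"claw":0,"delta_pos":[0,0,0],"dr":[0,0,0]}]' 15; python3 -c "
from h import *
st()"
```

```text
time: 2.23
eef_pos: [0.4659, 0.3387, 0.11]
tool_rot: [[0.002, -0.995, -0.1], [0.002, -0.1, 0.995], [-1.0, -0.002, 0.001]]
ft_force: [-3.6, 1.9, 7.1]
grip_width: 0.0138
t 2.23 tcp [0.4659 0.3387 0.11  ] phi 95.8 tilt [-0.002  0.001] f [-3.6  1.9  7.1] w 0.0138 q6 -1.11 rack [-0.0069  0.1466]
```

```bash
python3 -m pendant '[{"claw":0,"delta_pos":[-0.2,-0.46,1.06],"dr":[0,0,0]},{"claw":0,"delta_pos":[0,-0.66,0.95],"dr":[0,0,0]},{"claw":0,"delta_pos":[0,-0.84,0.80],"dr":[0,0,0]},{"claw":0,"delta_pos":[0,-0.98,0.61],"dr":[0,0,0]},{"claw":0,"delta_pos":[0,-1.08,0.41],"dr":[0,0,0]},{"claw":0,"delta_pos":[0,-1.15,0.19],"dr":[0,0,0]},{"claw":0,"delta_pos":[0,-0.87,0],"dr":[0,0,0]},{"claw":0,"delta_pos":[0,-0.3,-0.02],"dr":[0,0,0]},{"claw":0,"delta_pos":[0,0,0],"dr":[0,0,0]},{"claw":0,"delta_pos":[0,0,0],"dr":[0,0,0]}]'; python3 -c "
from h import *
st()"
```

```text
time: 3.07
eef_pos: [0.5245, 0.3844, 0.1104]
tool_rot: [[0.0, -0.995, -0.1], [0.0, -0.1, 0.995], [-1.0, -0.0, 0.0]]
ft_force: [0.3, 3.9, -5.2]
grip_width: 0.0134
t 3.07 tcp [0.5245 0.3844 0.1104] phi 95.7 tilt [-0.  0.] f [ 0.3  3.9 -5.2] w 0.0134 q6 -1.10 rack [0.0559 0.1862]
```

```bash
python3 -m pendant '[{"claw":50,"delta_pos":[0,0,0],"dr":[0,0,0]},{"claw":50,"delta_pos":[0,0,0],"dr":[0,0,0]},{"claw":50,"delta_pos":[0,0,0],"dr":[0,0,0]},{"claw":50,"delta_pos":[-3,0,0],"dr":[0,0,0]},{"claw":50,"delta_pos":[-3,0,0],"dr":[0,0,0]},{"claw":50,"delta_pos":[-2,0,0],"dr":[0,0,0]},{"claw":50,"delta_pos":[0,0.83,-4.06],"dr":[0,0,0]},{"claw":50,"delta_pos":[0,0.83,-4.06],"dr":[0,0,0]},{"claw":50,"delta_pos":[0,0.83,-4.06],"dr":[0,0,0]},{"claw":50,"delta_pos":[0,0.83,-4.06],"dr":[0,0,0]},{"claw":50,"delta_pos":[0,0.83,-4.06],"dr":[0,0,0]},{"claw":50,"delta_pos":[0,0.83,-4.06],"dr":[0,0,0]}]'
python3 -m pendant '[{"claw":50,"delta_pos":[0,0.83,-4.06],"dr":[0,0,0]},{"claw":50,"delta_pos":[0,0.83,-4.06],"dr":[0,0,0]},{"claw":50,"delta_pos":[0,0,0],"dr":[0,0,0]},{"claw":50,"delta_pos":[0,0,0],"dr":[0,0,0]},{"claw":50,"delta_pos":[0,0,0],"dr":[0,0,0]}]'
python3 - <<'E'
from h import *
p=rk(-.0105,-.139); to(*p,.109,95.75)
save('wrist','w2')
E
```

```text
time: 4.07
eef_pos: [0.4987, 0.135, 0.1908]
tool_rot: [[0.001, -0.995, -0.1], [-0.0, -0.1, 0.995], [-1.0, -0.001, -0.0]]
ft_force: [0.8, -0.3, 0.3]
grip_width: 0.0469
time: 4.48
eef_pos: [0.4912, 0.0546, 0.1908]
tool_rot: [[0.001, -0.995, -0.1], [0.0, -0.1, 0.995], [-1.0, -0.001, -0.0]]
ft_force: [0.1, 0.5, -0.5]
grip_width: 0.0468
t 4.48 tcp [0.4912 0.0546 0.1908] phi 95.7 tilt [-0.001 -0.   ] f [ 0.1  0.5 -0.5] w 0.0468 q6 -1.63 rack [-0.0102 -0.1386]
turn x -0.0 shift cm [ 8.18  0.03 -0.04]
```

View pics/w2.png

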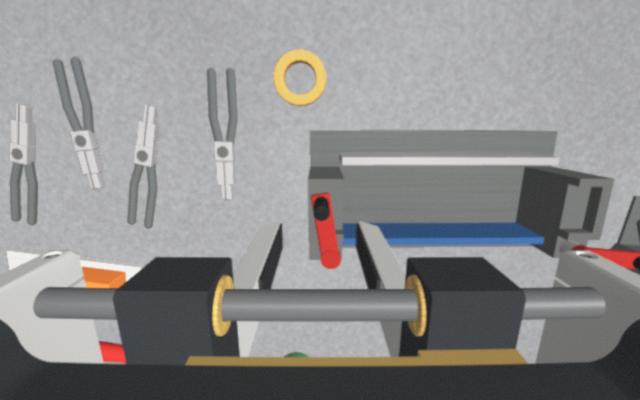

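```bash
python3 -m pendant '[{"claw":50,"delta_pos":[2.7,0,0],"dr":[0,0,0]},{"claw":50,"delta_pos":[2.7,0,0],"dr":[0,0,0]},{"claw":50,"delta_pos":[2.6,0,0],"dr":[0,0,0]},{"claw":0,"delta_pos":[0.1,0,0],"dr":[0,0,0]},{"claw":0,"delta_pos":[0,0,0],"dr":[0,0,0]},{"claw":0,"delta_pos":[0,0,0],"dr":[0,0,0]},{"claw":0,"delta_pos":[0,0,0],"dr":[0,0,0]},{"claw":0,"delta_pos":[0,0,0],"dr":[0,0,0]},{"claw":0,"delta_pos":[0,0,0],"dr":[0,0,0]}]' 15
python3 -m pendant '[{"claw":0,"delta_pos":[-0.1,-0.38,-1.21],"dr":[0,0,0]},{"claw":0,"delta_pos":[0,-0.63,-1.11],"dr":[0,0,0]},{"claw":0,"delta_pos":[0,-0.86,-0.94],"dr":[0,0,0]},{"claw":0,"delta_pos":[0,-1.04,-0.73],"dr":[0,0,0]},{"claw":0,"delta_pos":[0,-1.18,-0.48],"dr":[0,0,0]},{"claw":0,"delta_pos":[0,-1.26,-0.22],"dr":[0,0,0]},{"claw":0,"delta_pos":[0,-1.1,0.04],"dr":[0,0,0]},{"claw":0,"delta_pos":[0,0,0],"dr":[0,0,0]},{"claw":0,"delta_pos":[0,0,0],"dr":[0,0,0]}]'
python3 - <<'E'
from h import *
s,_=st()
W={'eef_pos':[.4912,.0546,.1908],'tool_rot':[[.001,-.995,-.1],[0,-.1,.995],[-1,-.001,0]]}
for i,(b,j) in enumerate([((223,152),(227,197)),((144,156),(150,107)),((82,140),(97,186)),((19,154),(22,105))]):
    p=px2w('wrist',b,.014,W);q=px2w('wrist',j,.012,W);d=q-p
    print(i,np.round(p,4),np.linalg.norm(d[:2]).round(4),'dir %.1f'%np.degrees(np.arctan2(d[1],d[0])))
E
```

```text
time: 5.28
eef_pos: [0.4917, 0.0546, 0.1106]
tool_rot: [[0.002, -0.995, -0.1], [0.0, -0.1, 0.995], [-1.0, -0.002, 0.0]]
ft_force: [0.0, 0.6, 4.5]
grip_width: 0.0136
time: 6.03
eef_pos: [0.5608, 0.0159, 0.1109]
tool_rot: [[0.0, -0.995, -0.1], [0.003, -0.1, 0.995], [-1.0, -0.001, 0.002]]
ft_force: [-4.0, 12.8, 5.0]
grip_width: 0.0137
t 6.03 tcp [0.5608 0.0159 0.1109] phi 95.8 tilt [-0.001  0.002] f [-4.  12.8  5. ] w 0.0137 q6 -1.71 rack [ 0.0551 -0.1841]
0 [ 0.4665 -0.0635  0.014 ] 0.0559 dir 5.8
1 [ 0.4805 -0.1591  0.014 ] 0.0585 dir 172.1
2 [ 0.4684 -0.2343  0.014 ] 0.0574 dir 12.8
3 [ 0.4928 -0.3164  0.014 ] 0.0599 dir 170.7
```

```bash
python3 -m pendant '[{"claw":55,"delta_pos":[0,0,0],"dr":[0,0,0]},{"claw":55,"delta_pos":[0,0,0],"dr":[0,0,0]},{"claw":55,"delta_pos":[0,0,0],"dr":[0,0,0]},{"claw":55,"delta_pos":[-2,0,0],"dr":[0,0,0]},{"claw":55,"delta_pos":[-2,0,0],"dr":[0,0,0]},{"claw":55,"delta_pos":[0,0,0],"dr":[0,0,0]}]'
python3 -c "
from h import *
to(.4656,-.0633,.004,96.4)"
```

```text
time: 6.53
eef_pos: [0.5616, 0.0141, 0.1541]
tool_rot: [[0.005, -0.995, -0.1], [-0.001, -0.1, 0.995], [-1.0, -0.005, -0.001]]
ft_force: [0.7, -0.4, 0.1]
grip_width: 0.0494
t 6.53 tcp [0.5616 0.0141 0.1541] phi 95.7 tilt [-0.005 -0.001] f [ 0.7 -0.4  0.1] w 0.0494 q6 -1.71 rack [ 0.0557 -0.186 ]
turn x -0.7 shift cm [15.01 10.4  -6.62]
```

```bash
python3 -m pendant '[{"claw":55,"delta_pos":[0,2.6,-1.65],"dr":[-0.7,0,0]},{"claw":55,"delta_pos":[0,2.6,-1.65],"dr":[0,0,0]},{"claw":55,"delta_pos":[0,2.6,-1.65],"dr":[0,0,0]},{"claw":55,"delta_pos":[0,2.6,-1.65],"dr":[0,0,0]},{"claw":55,"delta_pos":[3.5,0,0],"dr":[0,0,0]},{"claw":55,"delta_pos":[3.5,0,0],"dr":[0,0,0]},{"claw":55,"delta_pos":[3.5,0,0],"dr":[0,0,0]},{"claw":55,"delta_pos":[2,0,0],"dr":[0,0,0]},{"claw":55,"delta_pos":[1.5,0,0],"dr":[0,0,0]},{"claw":55,"delta_pos":[0.8,0,0],"dr":[0,0,0]},{"claw":55,"delta_pos":[0,0,0],"dr":[0,0,0]},{"claw":55,"delta_pos":[0,0,0],"dr":[0,0,0]}]'
python3 -c "
from h import *
to(.4656,-.0633,.004,96.4)"
```

```text
time: 7.53
eef_pos: [0.4639, -0.0626, 0.0024]
tool_rot: [[-0.0, -0.994, -0.112], [-0.0, -0.112, 0.994], [-1.0, 0.0, -0.0]]
ft_force: [0.4, 0.1, 0.5]
grip_width: 0.0517
t 7.53 tcp [ 0.4639 -0.0626  0.0024] phi 96.4 tilt [ 0. -0.] f [0.4 0.1 0.5] w 0.0517 q6 -1.90 rack [-0.0491 -0.2524]
turn x 0.0 shift cm [-0.16 -0.16 -0.09]
```

```bash
python3 -m pendant '[{"claw":0,"delta_pos":[0,-0.16,-0.09],"dr":[0,0,0]},{"claw":0,"delta_pos":[0,0,0],"dr":[0,0,0]},{"claw":0,"delta_pos":[0,0,0],"dr":[0,0,0]},{"claw":0,"delta_pos":[0,0,0],"dr":[0,0,0]},{"claw":0,"delta_pos":[0,0,0],"dr":[0,0,0]},{"claw":0,"delta_pos":[0,0,0],"dr":[0,0,0]},{"claw":0,"delta_pos":[-2,0,0],"dr":[0,0,0]},{"claw":0,"delta_pos":[-4,0,0],"dr":[0,0,0]},{"claw":0,"delta_pos":[-4,0,0],"dr":[0,0,0]},{"claw":0,"delta_pos":[-4,0,0],"dr":[0,0,0]},{"claw":0,"delta_pos":[-2,0,0],"dr":[0,0,0]},{"claw":0,"delta_pos":[0,0,0],"dr":[0,0,0]}]' 40
python3 -c "
from h import *
to(*rk(0,.078),.063,95.75); save('wrist','w3')"
```

```text
time: 8.53
eef_pos: [0.4671, -0.0634, 0.1669]
tool_rot: [[0.007, -0.994, -0.112], [-0.002, -0.112, 0.994], [-1.0, -0.007, -0.002]]
ft_force: [0.7, -0.3, -1.8]
grip_width: 0.0214
t 8.53 tcp [ 0.4671 -0.0634  0.1669] phi 96.5 tilt [-0.007 -0.002] f [ 0.7 -0.3 -1.8] w 0.0214 q6 -1.90 rack [-0.046  -0.2536]
turn x 0.7 shift cm [10.39 -4.6  33.16]
```

View pics/w3.png

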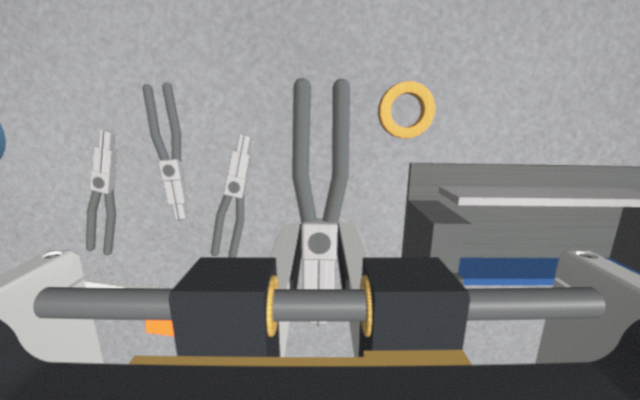

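```bash
python3 -c "
from h import *
W={'eef_pos':[.4671,-.0634,.1669],'tool_rot':[[.007,-.994,-.112],[-.002,-.112,.994],[-1,-.007,-.002]]}
p=px2w('wrist',(319,243),.1785,W); print(p, (p-np.array(W['eef_pos']))@np.array(W['tool_rot']))"
python3 -m pendant '[{"claw":0,"delta_pos":[0,-0.51,3.68],"dr":[0.7,0,0]},{"claw":0,"delta_pos":[0,-0.51,3.68],"dr":[0,0,0]},{"claw":0,"delta_pos":[0,-0.51,3.68],"dr":[0,0,0]},{"claw":0,"delta_pos":[0,-0.51,3.68],"dr":[0,0,0]},{"claw":0,"delta_pos":[0,-0.51,3.68],"dr":[0,0,0]},{"claw":0,"delta_pos":[0,-0.51,3.68],"dr":[0,0,0]},{"claw":0,"delta_pos":[0,-0.51,3.68],"dr":[0,0,0]},{"claw":0,"delta_pos":[0,-0.51,3.68],"dr":[0,0,0]},{"claw":0,"delta_pos":[0,-0.51,3.68],"dr":[0,0,0]},{"claw":0,"delta_pos":[3,0,0],"dr":[0,0,0]},{"claw":0,"delta_pos":[3,0,0],"dr":[0,0,0]},{"claw":0,"delta_pos":[0,0,0],"dr":[0,0,0]}]'
python3 -m pendant '[{"claw":0,"delta_pos":[0,0,0],"dr":[0,0,0]},{"claw":0,"delta_pos":[0,0,0],"dr":[0,0,0]}]'
python3 -c "
from h import *
to(*rk(0,.078),.063,95.75)"
```

```text
[ 0.46760826 -0.06369062  0.1785    ] [-0.01159586 -0.00055386 -0.00036901]
time: 9.58
eef_pos: [0.4739, 0.27, 0.0951]
tool_rot: [[-0.01, -0.995, -0.101], [-0.005, -0.101, 0.995], [-1.0, 0.011, -0.004]]
ft_force: [-1.3, -0.2, -2.3]
grip_width: 0.0213
time: 9.75
eef_pos: [0.4778, 0.2709, 0.1031]
tool_rot: [[0.0, -0.995, -0.1], [0.0, -0.1, 0.995], [-1.0, -0.0, 0.0]]
ft_force: [0.9, -0.3, -2.2]
grip_width: 0.0215
t 9.75 tcp [0.4778 0.2709 0.1031] phi 95.7 tilt [-0.  0.] f [ 0.9 -0.3 -2.2] w 0.0215 q6 -1.22 rack [-0.0019  0.078 ]
turn x -0.0 shift cm [ 4.01 -0.19  0.  ]
```

```bash
python3 -m pendant '[{"claw":0,"delta_pos":[1.5,-0.19,0],"dr":[0,0,0]},{"claw":0,"delta_pos":[1.2,0,0],"dr":[0,0,0]},{"claw":0,"delta_pos":[0.8,0,0],"dr":[0,0,0]},{"claw":0,"delta_pos":[0.4,0,0],"dr":[0,0,0]},{"claw":0,"delta_pos":[0,0,0],"dr":[0,0,0]},{"claw":0,"delta_pos":[0,0,0],"dr":[0,0,0]}]'
python3 -m pendant '[{"claw":35,"delta_pos":[0,0,0],"dr":[0,0,0]},{"claw":35,"delta_pos":[0,0,0],"dr":[0,0,0]},{"claw":35,"delta_pos":[0,0,0],"dr":[0,0,0]},{"claw":35,"delta_pos":[-1,0,0],"dr":[0,0,0]},{"claw":35,"delta_pos":[-3,0,0],"dr":[0,0,0]},{"claw":35,"delta_pos":[-3,0,0],"dr":[0,0,0]},{"claw":55,"delta_pos":[-2,0,0],"dr":[0,0,0]},{"claw":55,"delta_pos":[0,0,0],"dr":[0,0,0]},{"claw":55,"delta_pos":[0,0,0],"dr":[0,0,0]}]'
python3 -c "
from h import *
to(.4677,-.2343,.0035,102.2); save('wrist','w4')"
```

```text
time: 10.25
eef_pos: [0.4796, 0.2713, 0.0639]
tool_rot: [[0.0, -0.995, -0.1], [0.0, -0.1, 0.995], [-1.0, -0.0, 0.0]]
ft_force: [0.3, -0.1, -1.2]
grip_width: 0.0219
time: 11.0
eef_pos: [0.4798, 0.2715, 0.155]
tool_rot: [[0.002, -0.995, -0.1], [0.001, -0.1, 0.995], [-1.0, -0.002, 0.001]]
ft_force: [-0.2, -0.4, -0.5]
grip_width: 0.0493
t 11.00 tcp [0.4798 0.2715 0.155 ] phi 95.8 tilt [-0.002  0.001] f [-0.2 -0.4 -0.5] w 0.0493 q6 -1.22 rack [0.0001 0.0783]
turn x -6.4 shift cm [ 15.15  11.87 -49.18]
```

View pics/w4.png

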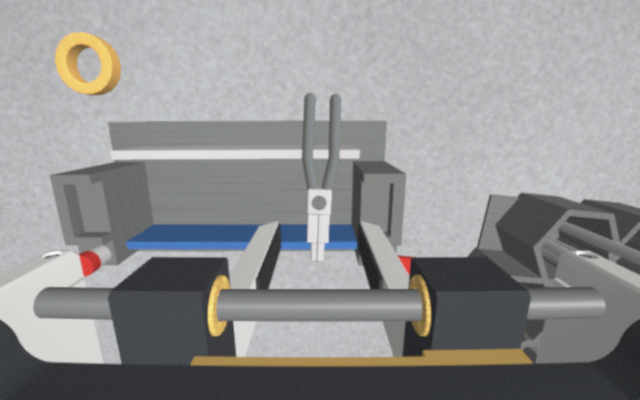

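```bash
python3 -m pendant '[{"claw":55,"delta_pos":[0,0,0],"dr":[-6.4,0,0]},{"claw":55,"delta_pos":[0,0.99,-4.0],"dr":[0,0,0]},{"claw":55,"delta_pos":[0,0.99,-4.0],"dr":[0,0,0]},{"claw":55,"delta_pos":[0,0.99,-4.0],"dr":[0,0,0]},{"claw":55,"delta_pos":[0,0.99,-4.0],"dr":[0,0,0]},{"claw":55,"delta_pos":[0,0.99,-4.0],"dr":[0,0,0]},{"claw":55,"delta_pos":[0,0.99,-4.0],"dr":[0,0,0]},{"claw":55,"delta_pos":[0,0.99,-4.0],"dr":[0,0,0]},{"claw":55,"delta_pos":[0,0.99,-4.0],"dr":[0,0,0]},{"claw":55,"delta_pos":[0,0.99,-4.0],"dr":[0,0,0]},{"claw":55,"delta_pos":[0,0.99,-4.0],"dr":[0,0,0]},{"claw":55,"delta_pos":[0,0.99,-4.0],"dr":[0,0,0]}]'
python3 -m pendant '[{"claw":55,"delta_pos":[0,0.99,-4.0],"dr":[0,0,0]},{"claw":55,"delta_pos":[0,0,-1.2],"dr":[0,0,0]},{"claw":55,"delta_pos":[3.5,0,0],"dr":[0,0,0]},{"claw":55,"delta_pos":[3.5,0,0],"dr":[0,0,0]},{"claw":55,"delta_pos":[2.5,0,0],"dr":[0,0,0]},{"claw":55,"delta_pos":[2,0,0],"dr":[0,0,0]},{"claw":55,"delta_pos":[0,0,0],"dr":[0,0,0]},{"claw":55,"delta_pos":[0,0,0],"dr":[0,0,0]}]'
python3 -c "
from h import *
to(.4677,-.2343,.003,102.2); "
```

```text
time: 12.05
eef_pos: [0.4645, -0.1836, 0.1525]
tool_rot: [[-0.002, -0.978, -0.21], [0.001, -0.21, 0.978], [-1.0, 0.001, 0.001]]
ft_force: [1.0, 1.9, 0.5]
grip_width: 0.0517
time: 12.72
eef_pos: [0.4662, -0.2342, 0.0377]
tool_rot: [[-0.002, -0.978, -0.211], [0.001, -0.211, 0.978], [-1.0, 0.002, 0.002]]
ft_force: [0.3, -0.2, 1.6]
grip_width: 0.0519
t 12.72 tcp [ 0.4662 -0.2342  0.0377] phi 102.2 tilt [0.002 0.002] f [ 0.3 -0.2  1.6] w 0.0519 q6 -2.32 rack [-0.064  -0.4234]
turn x -0.0 shift cm [ 3.47 -0.14 -0.05]
```

```bash
python3 -m pendant '[{"claw":55,"delta_pos":[2,-0.14,-0.05],"dr":[0,0,0]},{"claw":55,"delta_pos":[1,0,0],"dr":[0,0,0]},{"claw":55,"delta_pos":[0.5,0,0],"dr":[0,0,0]},{"claw":55,"delta_pos":[0,0,0],"dr":[0,0,0]},{"claw":0,"delta_pos":[0,0,0],"dr":[0,0,0]},{"claw":0,"delta_pos":[0,0,0],"dr":[0,0,0]},{"claw":0,"delta_pos":[0,0,0],"dr":[0,0,0]},{"claw":0,"delta_pos":[0,0,0],"dr":[0,0,0]},{"claw":0,"delta_pos":[0,0,0],"dr":[0,0,0]},{"claw":0,"delta_pos":[0,0,0],"dr":[0,0,0]}]' 40
python3 -m pendant '[{"claw":0,"delta_pos":[-2,0,0],"dr":[0,0,0]},{"claw":0,"delta_pos":[-4,0,0],"dr":[0,0,0]},{"claw":0,"delta_pos":[-4,0,0],"dr":[0,0,0]},{"claw":0,"delta_pos":[-4,0,0],"dr":[0,0,0]},{"claw":0,"delta_pos":[-2,0,0],"dr":[0,0,0]},{"claw":0,"delta_pos":[0,0,0],"dr":[6.4,0,0]},{"claw":0,"delta_pos":[0,0,0],"dr":[0,0,0]},{"claw":0,"delta_pos":[0,0,0],"dr":[0,0,0]}]' 40
python3 -c "
from h import *
to(*rk(0,.026),.064,95.75)
save('wrist','w5')"
```

```text
time: 13.55
eef_pos: [0.4684, -0.235, 0.0038]
tool_rot: [[0.0, -0.978, -0.211], [-0.0, -0.211, 0.978], [-1.0, -0.0, -0.0]]
ft_force: [-1.6, 1.1, 4.0]
grip_width: 0.0214
time: 14.22
eef_pos: [0.4679, -0.2347, 0.1629]
tool_rot: [[-0.001, -0.995, -0.103], [0.0, -0.103, 0.995], [-1.0, 0.001, 0.001]]
ft_force: [-0.6, 0.5, -1.3]
grip_width: 0.0215
t 14.22 tcp [ 0.4679 -0.2347  0.1629] phi 95.9 tilt [0.001 0.001] f [-0.6  0.5 -1.3] w 0.0215 q6 -2.21 rack [-0.0624 -0.4241]
turn x 0.1 shift cm [ 9.89 -6.24 45.01]
```

View pics/w5.png

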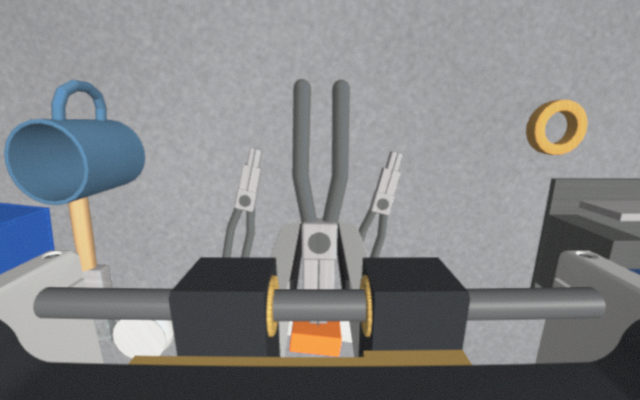

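```bash
python3 -m pendant '[{"claw":0,"delta_pos":[0,-0.52,3.75],"dr":[0.1,0,0]},{"claw":0,"delta_pos":[0,-0.52,3.75],"dr":[0,0,0]},{"claw":0,"delta_pos":[0,-0.52,3.75],"dr":[0,0,0]},{"claw":0,"delta_pos":[0,-0.52,3.75],"dr":[0,0,0]},{"claw":0,"delta_pos":[0,-0.52,3.75],"dr":[0,0,0]},{"claw":0,"delta_pos":[0,-0.52,3.75],"dr":[0,0,0]},{"claw":0,"delta_pos":[0,-0.52,3.75],"dr":[0,0,0]},{"claw":0,"delta_pos":[0,-0.52,3.75],"dr":[0,0,0]},{"claw":0,"delta_pos":[0,-0.52,3.75],"dr":[0,0,0]},{"claw":0,"delta_pos":[0,-0.52,3.75],"dr":[0,0,0]},{"claw":0,"delta_pos":[0,-0.52,3.75],"dr":[0,0,0]},{"claw":0,"delta_pos":[0,-0.52,3.75],"dr":[0,0,0]}]'
python3 -m pendant '[{"claw":0,"delta_pos":[3,0,0],"dr":[0,0,0]},{"claw":0,"delta_pos":[3,0,0],"dr":[0,0,0]},{"claw":0,"delta_pos":[0,0,0],"dr":[0,0,0]},{"claw":0,"delta_pos":[0,0,0],"dr":[0,0,0]},{"claw":0,"delta_pos":[0,0,0],"dr":[0,0,0]}]'
python3 -c "
from h import *
to(*rk(0,.026),.065,95.75)"
```

```text
time: 15.27
eef_pos: [0.4853, 0.2209, 0.1624]
tool_rot: [[-0.002, -0.995, -0.101], [-0.001, -0.101, 0.995], [-1.0, 0.002, -0.0]]
ft_force: [0.1, -2.4, -1.5]
grip_width: 0.0214
time: 15.68
eef_pos: [0.4865, 0.2189, 0.1046]
tool_rot: [[0.001, -0.995, -0.099], [0.0, -0.099, 0.995], [-1.0, -0.001, 0.0]]
ft_force: [0.2, -0.2, -0.8]
grip_width: 0.0218
t 15.68 tcp [0.4865 0.2189 0.1046] phi 95.7 tilt [-0.001  0.   ] f [ 0.2 -0.2 -0.8] w 0.0218 q6 -1.32 rack [0.0015 0.0254]
turn x -0.1 shift cm [3.96 0.15 0.06]
```

```bash
python3 -m pendant '[{"claw":0,"delta_pos":[1.5,0.15,0.06],"dr":[0,0,0]},{"claw":0,"delta_pos":[1.2,0,0],"dr":[0,0,0]},{"claw":0,"delta_pos":[0.8,0,0],"dr":[0,0,0]},{"claw":0,"delta_pos":[0.4,0,0],"dr":[0,0,0]},{"claw":0,"delta_pos":[0,0,0],"dr":[0,0,0]},{"claw":0,"delta_pos":[0,0,0],"dr":[0,0,0]}]'
python3 -m pendant '[{"claw":35,"delta_pos":[0,0,0],"dr":[0,0,0]},{"claw":35,"delta_pos":[0,0,0],"dr":[0,0,0]},{"claw":35,"delta_pos":[0,0,0],"dr":[0,0,0]},{"claw":35,"delta_pos":[-1,0,0],"dr":[0,0,0]},{"claw":35,"delta_pos":[-3,0,0],"dr":[0,0,0]},{"claw":35,"delta_pos":[-3,0,0],"dr":[0,0,0]},{"claw":55,"delta_pos":[-2,0,0],"dr":[0,0,0]},{"claw":55,"delta_pos":[0,0,0],"dr":[7,0,0]},{"claw":55,"delta_pos":[0,0,0],"dr":[7,0,0]},{"claw":55,"delta_pos":[0,0,0],"dr":[0,0,0]}]'
python3 -c "
from h import *
to(.4796,-.1595,.003,81); save('wrist','w6')"
```

```text
time: 16.18
eef_pos: [0.4849, 0.2195, 0.0653]
tool_rot: [[0.001, -0.995, -0.098], [0.0, -0.098, 0.995], [-1.0, -0.001, 0.0]]
ft_force: [0.2, 0.3, -0.9]
grip_width: 0.0216
time: 17.02
eef_pos: [0.4846, 0.2196, 0.1557]
tool_rot: [[0.001, -0.989, 0.151], [0.001, 0.151, 0.989], [-1.0, -0.001, 0.001]]
ft_force: [0.7, -0.4, -0.5]
grip_width: 0.0513
t 17.02 tcp [0.4846 0.2196 0.1557] phi 81.3 tilt [-0.001  0.001] f [ 0.7 -0.4 -0.5] w 0.0513 q6 -1.06 rack [-0.0003  0.0262]
turn x 0.3 shift cm [ 15.27  -5.44 -37.52]
```

```bash
python3 -m pendant '[{"claw":55,"delta_pos":[0,-0.54,-3.75],"dr":[0.3,0,0]},{"claw":55,"delta_pos":[0,-0.54,-3.75],"dr":[0,0,0]},{"claw":55,"delta_pos":[0,-0.54,-3.75],"dr":[0,0,0]},{"claw":55,"delta_pos":[0,-0.54,-3.75],"dr":[0,0,0]},{"claw":55,"delta_pos":[0,-0.54,-3.75],"dr":[0,0,0]},{"claw":55,"delta_pos":[0,-0.54,-3.75],"dr":[0,0,0]},{"claw":55,"delta_pos":[0,-0.54,-3.75],"dr":[0,0,0]},{"claw":55,"delta_pos":[0,-0.54,-3.75],"dr":[0,0,0]},{"claw":55,"delta_pos":[0,-0.54,-3.75],"dr":[0,0,0]},{"claw":55,"delta_pos":[0,-0.54,-3.75],"dr":[0,0,0]},{"claw":55,"delta_pos":[0,0,0],"dr":[0,0,0]}]'
python3 -m pendant '[{"claw":55,"delta_pos":[3.5,0,0],"dr":[0,0,0]},{"claw":55,"delta_pos":[3.5,0,0],"dr":[0,0,0]},{"claw":55,"delta_pos":[2.5,0,0],"dr":[0,0,0]},{"claw":55,"delta_pos":[2,0,0],"dr":[0,0,0]},{"claw":55,"delta_pos":[0,0,0],"dr":[0,0,0]},{"claw":55,"delta_pos":[0,0,0],"dr":[0,0,0]}]'
python3 -c "
from h import *
to(.4796,-.1595,.003,81)"
```

```text
time: 17.98
eef_pos: [0.4811, -0.1645, 0.1546]
tool_rot: [[0.0, -0.989, 0.15], [-0.001, 0.15, 0.989], [-1.0, -0.0, -0.001]]
ft_force: [0.8, 0.8, 0.5]
grip_width: 0.0517
time: 18.48
eef_pos: [0.4814, -0.1591, 0.0395]
tool_rot: [[-0.001, -0.989, 0.147], [0.001, 0.147, 0.989], [-1.0, 0.001, 0.0]]
ft_force: [-0.4, -0.4, 0.4]
grip_width: 0.0517
t 18.48 tcp [ 0.4814 -0.1591  0.0395] phi 81.5 tilt [0.001 0.   ] f [-0.4 -0.4  0.4] w 0.0517 q6 -1.81 rack [-0.0413 -0.3502]
turn x 0.5 shift cm [ 3.65  0.18 -0.07]
```

```bash
python3 -m pendant '[{"claw":55,"delta_pos":[2,0.18,-0.07],"dr":[0.5,0,0]},{"claw":55,"delta_pos":[1.1,0,0],"dr":[0,0,0]},{"claw":55,"delta_pos":[0.5,0,0],"dr":[0,0,0]},{"claw":55,"delta_pos":[0,0,0],"dr":[0,0,0]},{"claw":0,"delta_pos":[0,0,0],"dr":[0,0,0]},{"claw":0,"delta_pos":[0,0,0],"dr":[0,0,0]},{"claw":0,"delta_pos":[0,0,0],"dr":[0,0,0]},{"claw":0,"delta_pos":[0,0,0],"dr":[0,0,0]},{"claw":0,"delta_pos":[0,0,0],"dr":[0,0,0]},{"claw":0,"delta_pos":[0,0,0],"dr":[0,0,0]}]' 40
python3 -m pendant '[{"claw":0,"delta_pos":[-2,0,0],"dr":[0,0,0]},{"claw":0,"delta_pos":[-4,0,0],"dr":[0,0,0]},{"claw":0,"delta_pos":[-4,0,0],"dr":[0,0,0]},{"claw":0,"delta_pos":[-4,0,0],"dr":[0,0,0]},{"claw":0,"delta_pos":[-2,0,0],"dr":[0,0,0]},{"claw":0,"delta_pos":[0,0,0],"dr":[0,0,0]}]' 40
python3 -m pendant '[{"claw":0,"delta_pos":[0,0,0],"dr":[6.88,0,0]},{"claw":0,"delta_pos":[0,0,0],"dr":[6.88,0,0]},{"claw":0,"delta_pos":[0,0,0],"dr":[6.88,0,0]},{"claw":0,"delta_pos":[0,0,0],"dr":[6.88,0,0]},{"claw":0,"delta_pos":[0,0,0],"dr":[6.88,0,0]},{"claw":0,"delta_pos":[0,0,0],"dr":[6.88,0,0]},{"claw":0,"delta_pos":[0,0,0],"dr":[6.88,0,0]},{"claw":0,"delta_pos":[0,0,0],"dr":[6.88,0,0]},{"claw":0,"delta_pos":[0,0,0],"dr":[6.88,0,0]},{"claw":0,"delta_pos":[0,0,0],"dr":[6.88,0,0]},{"claw":0,"delta_pos":[0,0,0],"dr":[6.88,0,0]},{"claw":0,"delta_pos":[0,0,0],"dr":[6.88,0,0]}]'
python3 -m pendant '[{"claw":0,"delta_pos":[0,0,0],"dr":[6.88,0,0]},{"claw":0,"delta_pos":[0,0,0],"dr":[6.88,0,0]},{"claw":0,"delta_pos":[0,0,0],"dr":[6.88,0,0]},{"claw":0,"delta_pos":[0,0,0],"dr":[6.88,0,0]},{"claw":0,"delta_pos":[0,0,0],"dr":[6.88,0,0]},{"claw":0,"delta_pos":[0,0,0],"dr":[6.88,0,0]},{"claw":0,"delta_pos":[0,0,0],"dr":[6.88,0,0]},{"claw":0,"delta_pos":[0,0,0],"dr":[6.88,0,0]},{"claw":0,"delta_pos":[0,0,0],"dr":[6.88,0,0]},{"claw":0,"delta_pos":[0,0,0],"dr":[6.88,0,0]},{"claw":0,"delta_pos":[0,0,0],"dr":[6.88,0,0]},{"claw":0,"delta_pos":[0,0,0],"dr":[6.88,0,0]}]'
python3 -c "
from h import *
to(*rk(0,-.026),.064,-84.25)
save('wrist','w7')"
```

```text
time: 19.32
eef_pos: [0.4799, -0.1599, 0.0038]
tool_rot: [[0.0, -0.987, 0.159], [-0.0, 0.159, 0.987], [-1.0, -0.001, -0.0]]
ft_force: [-0.9, -0.3, 3.1]
grip_width: 0.0215
time: 19.82
eef_pos: [0.4813, -0.1604, 0.1681]
tool_rot: [[0.007, -0.987, 0.159], [-0.003, 0.159, 0.987], [-1.0, -0.007, -0.002]]
ft_force: [0.6, -0.0, -1.0]
grip_width: 0.0215
time: 20.82
eef_pos: [0.4791, -0.1595, 0.1618]
tool_rot: [[-0.002, 0.036, 0.999], [0.001, 0.999, -0.036], [-1.0, 0.001, -0.002]]
ft_force: [0.9, -0.1, -1.6]
grip_width: 0.0216
time: 21.82
eef_pos: [0.4792, -0.1596, 0.1618]
tool_rot: [[-0.002, 0.996, 0.094], [0.001, 0.094, -0.996], [-1.0, -0.002, -0.001]]
ft_force: [1.3, 0.3, -0.6]
grip_width: 0.0215
t 21.82 tcp [ 0.4792 -0.1596  0.1618] phi -84.6 tilt [-0.002 -0.001] f [ 1.3  0.3 -0.6] w 0.0215 q6 1.08 rack [-0.0436 -0.3504]
turn x -0.4 shift cm [  9.78   4.37 -32.44]
```

View pics/w7.png

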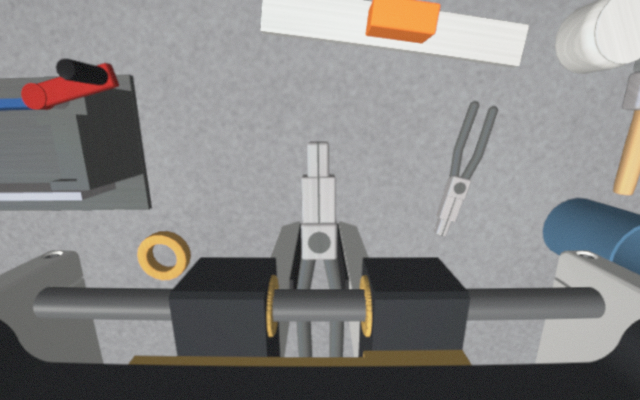

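```bash
python3 -m pendant '[{"claw":0,"delta_pos":[0,0.486,-3.6],"dr":[-0.2,0,0]},{"claw":0,"delta_pos":[0,0.486,-3.6],"dr":[0,0,0]},{"claw":0,"delta_pos":[0,0.486,-3.6],"dr":[0,0,0]},{"claw":0,"delta_pos":[0,0.486,-3.6],"dr":[0,0,0]},{"claw":0,"delta_pos":[0,0.486,-3.6],"dr":[0,0,0]},{"claw":0,"delta_pos":[0,0.486,-3.6],"dr":[0,0,0]},{"claw":0,"delta_pos":[0,0.486,-3.6],"dr":[0,0,0]},{"claw":0,"delta_pos":[0,0.486,-3.6],"dr":[0,0,0]},{"claw":0,"delta_pos":[0,0.486,-3.6],"dr":[0,0,0]},{"claw":0,"delta_pos":[0,0,0],"dr":[0,0,0]},{"claw":0,"delta_pos":[3,0,0],"dr":[0,0,0]},{"claw":0,"delta_pos":[3,0,0],"dr":[0,0,0]}]'
python3 -m pendant '[{"claw":0,"delta_pos":[0,0,0],"dr":[0,0,0]},{"claw":0,"delta_pos":[0,0,0],"dr":[0,0,0]},{"claw":0,"delta_pos":[0,0,0],"dr":[0,0,0]}]'
python3 -c "
from h import *
to(*rk(0,-.026),.065,-84.25)"
```

```text
time: 22.87
eef_pos: [0.49, 0.1676, 0.1026]
tool_rot: [[0.002, 0.994, 0.108], [0.0, 0.108, -0.994], [-1.0, 0.002, -0.0]]
ft_force: [-0.7, 0.3, -2.3]
grip_width: 0.0214
time: 23.12
eef_pos: [0.4904, 0.1669, 0.1045]
tool_rot: [[0.001, 0.995, 0.104], [0.0, 0.104, -0.995], [-1.0, 0.001, -0.0]]
ft_force: [0.1, 0.2, -1.1]
grip_width: 0.0215
t 23.12 tcp [0.4904 0.1669 0.1045] phi -84.0 tilt [ 0.001 -0.   ] f [ 0.1  0.2 -1.1] w 0.0215 q6 1.72 rack [ 0.0002 -0.0268]
turn x 0.2 shift cm [ 3.95 -0.02 -0.08]
```

```bash
python3 -m pendant '[{"claw":0,"delta_pos":[1.5,0,-0.08],"dr":[0.2,0,0]},{"claw":0,"delta_pos":[1.2,0,0],"dr":[0,0,0]},{"claw":0,"delta_pos":[0.8,0,0],"dr":[0,0,0]},{"claw":0,"delta_pos":[0.45,0,0],"dr":[0,0,0]},{"claw":0,"delta_pos":[0,0,0],"dr":[0,0,0]},{"claw":0,"delta_pos":[0,0,0],"dr":[0,0,0]}]'
python3 -m pendant '[{"claw":35,"delta_pos":[0,0,0],"dr":[0,0,0]},{"claw":35,"delta_pos":[0,0,0],"dr":[0,0,0]},{"claw":35,"delta_pos":[0,0,0],"dr":[0,0,0]},{"claw":35,"delta_pos":[-1,0,0],"dr":[0,0,0]},{"claw":35,"delta_pos":[-3,0,0],"dr":[0,0,0]},{"claw":35,"delta_pos":[-3,0,0],"dr":[0,0,0]},{"claw":55,"delta_pos":[-2,0,0],"dr":[0,0,0]},{"claw":55,"delta_pos":[0,0,0],"dr":[7,0,0]},{"claw":55,"delta_pos":[0,0,0],"dr":[7,0,0]},{"claw":55,"delta_pos":[0,0,0],"dr":[0,0,0]}]'
python3 -c "
from h import *
W={'eef_pos':[.4792,-.1596,.1618],'tool_rot':[[-.002,.996,.094],[.001,.094,-.996],[-1,-.002,-.001]]}
p=px2w('wrist',(460,188),.014,W);q=px2w('wrist',(442,234),.012,W);print(p,q)
to(.4916,-.317,.003,-98.8)"
```

```text
time: 23.62
eef_pos: [0.4903, 0.1678, 0.0648]
tool_rot: [[0.001, 0.995, 0.1], [0.0, 0.1, -0.995], [-1.0, 0.001, -0.0]]
ft_force: [0.3, 0.9, -2.0]
grip_width: 0.0218
time: 24.45
eef_pos: [0.49, 0.1678, 0.1552]
tool_rot: [[0.001, 0.989, -0.15], [0.0, -0.15, -0.989], [-1.0, 0.001, -0.001]]
ft_force: [-0.2, 0.4, -0.4]
grip_width: 0.0511
[ 0.4919706  -0.31959198  0.014     ] [ 0.43460148 -0.31089239  0.012     ]
t 24.45 tcp [0.49   0.1678 0.1552] phi -98.6 tilt [ 0.001 -0.001] f [-0.2  0.4 -0.4] w 0.0511 q6 1.98 rack [-0.0001 -0.0258]
turn x 0.2 shift cm [15.22  7.58 47.89]
```

```bash
python3 -m pendant '[{"claw":55,"delta_pos":[0,0.632,3.99],"dr":[0.2,0,0]},{"claw":55,"delta_pos":[0,0.632,3.99],"dr":[0,0,0]},{"claw":55,"delta_pos":[0,0.632,3.99],"dr":[0,0,0]},{"claw":55,"delta_pos":[0,0.632,3.99],"dr":[0,0,0]},{"claw":55,"delta_pos":[0,0.632,3.99],"dr":[0,0,0]},{"claw":55,"delta_pos":[0,0.632,3.99],"dr":[0,0,0]},{"claw":55,"delta_pos":[0,0.632,3.99],"dr":[0,0,0]},{"claw":55,"delta_pos":[0,0.632,3.99],"dr":[0,0,0]},{"claw":55,"delta_pos":[0,0.632,3.99],"dr":[0,0,0]},{"claw":55,"delta_pos":[0,0.632,3.99],"dr":[0,0,0]},{"claw":55,"delta_pos":[0,0.632,3.99],"dr":[0,0,0]},{"claw":55,"delta_pos":[0,0.632,3.99],"dr":[0,0,0]}]'
python3 -m pendant '[{"claw":55,"delta_pos":[0,0,0],"dr":[0,0,0]},{"claw":55,"delta_pos":[3.5,0,0],"dr":[0,0,0]},{"claw":55,"delta_pos":[3.5,0,0],"dr":[0,0,0]},{"claw":55,"delta_pos":[2.5,0,0],"dr":[0,0,0]},{"claw":55,"delta_pos":[2,0,0],"dr":[0,0,0]},{"claw":55,"delta_pos":[0,0,0],"dr":[0,0,0]},{"claw":55,"delta_pos":[0,0,0],"dr":[0,0,0]}]'
python3 -c "
from h import *
to(.4917,-.3177,.003,-98.8)"
```

```text
time: 25.45
eef_pos: [0.494, -0.319, 0.1544]
tool_rot: [[0.0, 0.99, -0.143], [-0.0, -0.143, -0.99], [-1.0, 0.0, 0.0]]
ft_force: [0.8, 0.7, 0.9]
grip_width: 0.0518
time: 26.03
eef_pos: [0.4943, -0.3166, 0.039]
tool_rot: [[-0.001, 0.989, -0.145], [0.001, -0.145, -0.989], [-1.0, -0.001, -0.001]]
ft_force: [-0.5, -0.3, 0.7]
grip_width: 0.0514
t 26.03 tcp [ 0.4943 -0.3166  0.039 ] phi -98.3 tilt [-0.001 -0.001] f [-0.5 -0.3  0.7] w 0.0514 q6 1.08 rack [-0.0443 -0.5083]
turn x 0.5 shift cm [ 3.6  -0.24  0.15]
```

```bash
python3 -m pendant '[{"claw":55,"delta_pos":[2,-0.24,0.15],"dr":[0.5,0,0]},{"claw":55,"delta_pos":[1.1,0,0],"dr":[0,0,0]},{"claw":55,"delta_pos":[0.5,0,0],"dr":[0,0,0]},{"claw":55,"delta_pos":[0,0,0],"dr":[0,0,0]},{"claw":0,"delta_pos":[0,0,0],"dr":[0,0,0]},{"claw":0,"delta_pos":[0,0,0],"dr":[0,0,0]},{"claw":0,"delta_pos":[0,0,0],"dr":[0,0,0]},{"claw":0,"delta_pos":[0,0,0],"dr":[0,0,0]},{"claw":0,"delta_pos":[0,0,0],"dr":[0,0,0]},{"claw":0,"delta_pos":[0,0,0],"dr":[0,0,0]}]' 40
python3 -m pendant '[{"claw":0,"delta_pos":[-2,0,0],"dr":[0,0,0]},{"claw":0,"delta_pos":[-4,0,0],"dr":[0,0,0]},{"claw":0,"delta_pos":[-4,0,0],"dr":[0,0,0]},{"claw":0,"delta_pos":[-4,0,0],"dr":[0,0,0]},{"claw":0,"delta_pos":[-2,0,0],"dr":[0,0,0]},{"claw":0,"delta_pos":[0,0,0],"dr":[-6.95,0,0]},{"claw":0,"delta_pos":[0,0,0],"dr":[-6.95,0,0]},{"claw":0,"delta_pos":[0,0,0],"dr":[-6.95,0,0]},{"claw":0,"delta_pos":[0,0,0],"dr":[-6.95,0,0]}]'
python3 -m pendant '[{"claw":0,"delta_pos":[0,0,0],"dr":[-6.95,0,0]},{"claw":0,"delta_pos":[0,0,0],"dr":[-6.95,0,0]},{"claw":0,"delta_pos":[0,0,0],"dr":[-6.95,0,0]},{"claw":0,"delta_pos":[0,0,0],"dr":[-6.95,0,0]},{"claw":0,"delta_pos":[0,0,0],"dr":[-6.95,0,0]},{"claw":0,"delta_pos":[0,0,0],"dr":[-6.95,0,0]},{"claw":0,"delta_pos":[0,0,0],"dr":[-6.95,0,0]},{"claw":0,"delta_pos":[0,0,0],"dr":[-6.95,0,0]},{"claw":0,"delta_pos":[0,0,0],"dr":[-6.95,0,0]},{"claw":0,"delta_pos":[0,0,0],"dr":[-6.95,0,0]},{"claw":0,"delta_pos":[0,0,0],"dr":[-6.95,0,0]},{"claw":0,"delta_pos":[0,0,0],"dr":[-6.95,0,0]}]'
python3 -m pendant '[{"claw":0,"delta_pos":[0,0,0],"dr":[-6.95,0,0]},{"claw":0,"delta_pos":[0,0,0],"dr":[-6.95,0,0]},{"claw":0,"delta_pos":[0,0,0],"dr":[-6.95,0,0]},{"claw":0,"delta_pos":[0,0,0],"dr":[-6.95,0,0]},{"claw":0,"delta_pos":[0,0,0],"dr":[-6.95,0,0]},{"claw":0,"delta_pos":[0,0,0],"dr":[-6.95,0,0]},{"claw":0,"delta_pos":[0,0,0],"dr":[-6.95,0,0]},{"claw":0,"delta_pos":[0,0,0],"dr":[-6.95,0,0]},{"claw":0,"delta_pos":[0,0,0],"dr":[-6.95,0,0]},{"claw":0,"delta_pos":[0,0,0],"dr":[-6.95,0,0]},{"claw":0,"delta_pos":[0,0,0],"dr":[-6.95,0,0]},{"claw":0,"delta_pos":[0,0,0],"dr":[-6.95,0,0]}]'
python3 -c "
from h import *
to(*rk(0,-.078),.065,95.75)"
```

```text
time: 26.87
eef_pos: [0.492, -0.3182, 0.0034]
tool_rot: [[0.0, 0.988, -0.156], [-0.0, -0.156, -0.988], [-1.0, 0.0, 0.0]]
ft_force: [-0.8, 1.3, 3.7]
grip_width: 0.0215
time: 27.62
eef_pos: [0.4917, -0.318, 0.1628]
tool_rot: [[-0.0, 0.945, 0.328], [0.0, 0.328, -0.945], [-1.0, -0.0, -0.0]]
ft_force: [-0.7, 0.1, -1.5]
grip_width: 0.0214
time: 28.62
eef_pos: [0.4917, -0.318, 0.1626]
tool_rot: [[-0.001, -0.218, 0.976], [0.0, 0.976, 0.218], [-1.0, 0.0, -0.0]]
ft_force: [0.6, 0.3, -1.0]
grip_width: 0.0215
time: 29.62
eef_pos: [0.4917, -0.318, 0.1627]
tool_rot: [[-0.0, -0.995, -0.104], [0.0, -0.104, 0.995], [-1.0, 0.0, 0.0]]
ft_force: [0.7, 0.4, -1.5]
grip_width: 0.0216
t 29.62 tcp [ 0.4917 -0.318   0.1627] phi 96.0 tilt [0. 0.] f [ 0.7  0.4 -1.5] w 0.0216 q6 -2.31 rack [-0.047  -0.5093]
turn x 0.2 shift cm [ 9.77 -4.71 43.13]
```

```bash
python3 -m pendant '[{"claw":0,"delta_pos":[0,-0.392,3.594],"dr":[0.2,0,0]},{"claw":0,"delta_pos":[0,-0.392,3.594],"dr":[0,0,0]},{"claw":0,"delta_pos":[0,-0.392,3.594],"dr":[0,0,0]},{"claw":0,"delta_pos":[0,-0.392,3.594],"dr":[0,0,0]},{"claw":0,"delta_pos":[0,-0.392,3.594],"dr":[0,0,0]},{"claw":0,"delta_pos":[0,-0.392,3.594],"dr":[0,0,0]},{"claw":0,"delta_pos":[0,-0.392,3.594],"dr":[0,0,0]},{"claw":0,"delta_pos":[0,-0.392,3.594],"dr":[0,0,0]},{"claw":0,"delta_pos":[0,-0.392,3.594],"dr":[0,0,0]},{"claw":0,"delta_pos":[0,-0.392,3.594],"dr":[0,0,0]},{"claw":0,"delta_pos":[0,-0.392,3.594],"dr":[0,0,0]},{"claw":0,"delta_pos":[0,-0.392,3.594],"dr":[0,0,0]}]'
python3 -m pendant '[{"claw":0,"delta_pos":[0,0,0],"dr":[0,0,0]},{"claw":0,"delta_pos":[3,0,0],"dr":[0,0,0]},{"claw":0,"delta_pos":[3,0,0],"dr":[0,0,0]},{"claw":0,"delta_pos":[0,0,0],"dr":[0,0,0]},{"claw":0,"delta_pos":[0,0,0],"dr":[0,0,0]},{"claw":0,"delta_pos":[0,0,0],"dr":[0,0,0]}]'
python3 -c "
from h import *
to(*rk(0,-.078),.0645,95.75)"
```

```text
time: 30.62
eef_pos: [0.4973, 0.1174, 0.163]
tool_rot: [[-0.0, -0.996, -0.095], [-0.0, -0.095, 0.996], [-1.0, 0.0, -0.0]]
ft_force: [0.1, -0.3, -1.4]
grip_width: 0.0216
time: 31.12
eef_pos: [0.4984, 0.1156, 0.1044]
tool_rot: [[0.001, -0.996, -0.094], [0.0, -0.094, 0.996], [-1.0, -0.001, 0.0]]
ft_force: [-0.0, -0.4, -0.7]
grip_width: 0.0215
t 31.12 tcp [0.4984 0.1156 0.1044] phi 95.4 tilt [-0.001  0.   ] f [-0.  -0.4 -0.7] w 0.0215 q6 -1.51 rack [ 0.0031 -0.0786]
turn x -0.3 shift cm [3.99 0.31 0.06]
```

Place it, rise, then look from above at rack and bar.

```bash
python3 -m pendant '[{"claw":0,"delta_pos":[1.5,0.31,0.06],"dr":[-0.3,0,0]},{"claw":0,"delta_pos":[1.2,0,0],"dr":[0,0,0]},{"claw":0,"delta_pos":[0.8,0,0],"dr":[0,0,0]},{"claw":0,"delta_pos":[0.45,0,0],"dr":[0,0,0]},{"claw":0,"delta_pos":[0,0,0],"dr":[0,0,0]},{"claw":0,"delta_pos":[0,0,0],"dr":[0,0,0]}]'
python3 -m pendant '[{"claw":35,"delta_pos":[0,0,0],"dr":[0,0,0]},{"claw":35,"delta_pos":[0,0,0],"dr":[0,0,0]},{"claw":35,"delta_pos":[0,0,0],"dr":[0,0,0]},{"claw":35,"delta_pos":[-1,0,0],"dr":[0,0,0]},{"claw":35,"delta_pos":[-3,0,0],"dr":[0,0,0]},{"claw":35,"delta_pos":[-3,0,0],"dr":[0,0,0]},{"claw":60,"delta_pos":[-2,0,0],"dr":[0,0,0]},{"claw":60,"delta_pos":[-2,3,-3],"dr":[6,0,0]},{"claw":60,"delta_pos":[0,3,-3],"dr":[6,0,0]},{"claw":60,"delta_pos":[0,2,-3],"dr":[6,0,0]},{"claw":60,"delta_pos":[0,1,-3],"dr":[6,0,0]},{"claw":60,"delta_pos":[0,0,-3],"dr":[6,0,0]}]'
python3 -m pendant '[{"claw":60,"delta_pos":[0,0,-3],"dr":[6,0,0]},{"claw":60,"delta_pos":[0,0,-3],"dr":[6,0,0]},{"claw":60,"delta_pos":[0,0,-3],"dr":[6,0,0]},{"claw":60,"delta_pos":[0,0,0],"dr":[6,0,0]},{"claw":60,"delta_pos":[0,0,0],"dr":[6,0,0]},{"claw":60,"delta_pos":[0,0,0],"dr":[6,0,0]}]'
python3 - <<'E'
from h import *
st(); robot.get_image
im=robot.get_image('top')[:,:,::-1]; cv2.imwrite('pics/raw_t2.png',im)
c=im[110:300,140:440]; cv2.imwrite('pics/t2.png',cv2.resize(c,None,fx=2.6,fy=2.6,interpolation=cv2.INTER_CUBIC))
E
```

```text
time: 31.62
eef_pos: [0.4951, 0.116, 0.0642]
tool_rot: [[0.001, -0.995, -0.1], [0.0, -0.1, 0.995], [-1.0, -0.001, 0.0]]
ft_force: [0.8, 0.3, -1.2]
grip_width: 0.0214
time: 32.62
eef_pos: [0.3909, -0.0266, 0.1723]
tool_rot: [[0.001, -0.91, 0.415], [-0.0, 0.415, 0.91], [-1.0, -0.001, 0.0]]
ft_force: [0.4, -0.1, -0.2]
grip_width: 0.0563
time: 33.12
eef_pos: [0.3471, -0.1037, 0.1722]
tool_rot: [[0.001, -0.49, 0.872], [-0.001, 0.872, 0.49], [-1.0, -0.001, 0.001]]
ft_force: [0.6, 0.1, -0.1]
grip_width: 0.0568
t 33.12 tcp [ 0.3471 -0.1037  0.1722] phi 29.4 tilt [-0.001  0.001] f [ 0.6  0.1 -0.1] w 0.0568 q6 -0.90 rack [-0.1695 -0.2817]
```

View pics/t2.png

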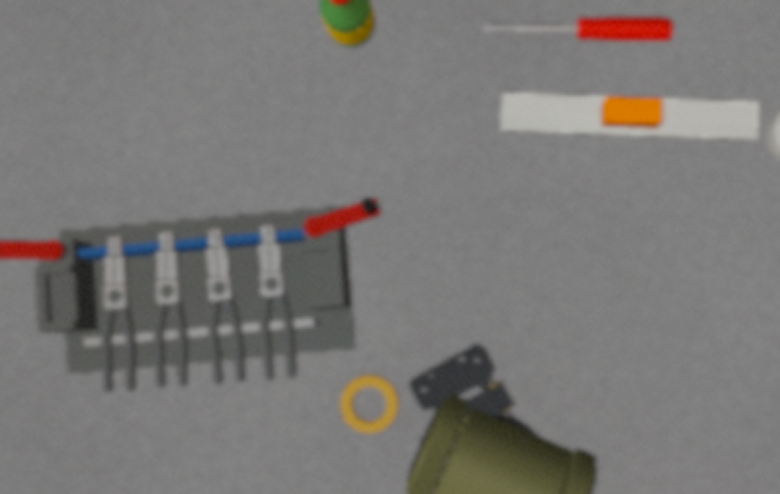

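```bash
python3 - <<'E'
from h import *
f=lambda u,v,z:px2w('top',(140+u/2.6,110+v/2.6),z)
P=[f(*c,.012) for c in [(500,93),(760,102),(757,139),(499,130)]]
for p in P: print(np.round(p,4))
d=P[0]+P[3]-P[1]-P[2]; print('mean',np.mean(P,0),'yaw of own y',np.degrees(np.arctan2(d[1],d[0])))
g=f(633,111,.048); print(g, np.linalg.norm(d)/2)
for n,c in [('b0',(115,296)),('b2',(167,291)),('b1',(219,288)),('b3',(271,283))]: print(n,inv(f(*c,.074)))
to(g[0],g[1],.2,2)
E
```

```text
[ 0.6991 -0.1098  0.012 ]
[ 0.6928 -0.3835  0.012 ]
[ 0.6534 -0.38    0.012 ]
[ 0.6596 -0.1092  0.012 ]
mean [ 0.67619293 -0.24562897  0.012     ] yaw of own y 88.68447627743767
[ 0.67496301 -0.24530107  0.048     ] 0.27231581477678424
b0 [-0.00152     0.07809737]
b2 [-0.00107756  0.02638891]
b1 [-0.00261168 -0.02520933]
b3 [-0.0021683  -0.07696008]
t 33.17 tcp [ 0.3472 -0.1035  0.1721] phi 28.9 tilt [-0.001  0.001] f [-1.3  0.1 -0. ] w 0.0562 q6 -0.90 rack [-0.1693 -0.2815]
turn x 26.9 shift cm [ -2.79 -15.31  32.26]
```

```bash
python3 -m pendant '[{"claw":65,"delta_pos":[0,0,0],"dr":[6.04,0,0]},{"claw":65,"delta_pos":[0,0,0],"dr":[6.04,0,0]},{"claw":65,"delta_pos":[0,0,0],"dr":[6.04,0,0]},{"claw":65,"delta_pos":[0,0,0],"dr":[6.04,0,0]},{"claw":65,"delta_pos":[0,0,0],"dr":[6.04,0,0]},{"claw":65,"delta_pos":[0,0,0],"dr":[0,0,0]}]'
python3 -c "
from h import *
to(.675,-.2455,.016,-1.3)"
```

```text
time: 33.67
eef_pos: [0.3473, -0.1032, 0.1719]
tool_rot: [[0.001, 0.011, 1.0], [-0.0, 1.0, -0.011], [-1.0, -0.0, 0.001]]
ft_force: [-0.3, 0.7, -0.2]
grip_width: 0.0609
t 33.67 tcp [ 0.3473 -0.1032  0.1719] phi -0.6 tilt [-0.     0.001] f [-0.3  0.7 -0.2] w 0.0609 q6 -0.38 rack [-0.1692 -0.2812]
turn x 0.7 shift cm [ 15.59 -13.48  33.08]
```

```bash
python3 -m pendant '[{"claw":65,"delta_pos":[0,-1.5,3.676],"dr":[0.7,0,0]},{"claw":65,"delta_pos":[0,-1.5,3.676],"dr":[0,0,0]},{"claw":65,"delta_pos":[0,-1.5,3.676],"dr":[0,0,0]},{"claw":65,"delta_pos":[0,-1.5,3.676],"dr":[0,0,0]},{"claw":65,"delta_pos":[0,-1.5,3.676],"dr":[0,0,0]},{"claw":65,"delta_pos":[0,-1.5,3.676],"dr":[0,0,0]},{"claw":65,"delta_pos":[0,-1.5,3.676],"dr":[0,0,0]},{"claw":65,"delta_pos":[0,-1.5,3.676],"dr":[0,0,0]},{"claw":65,"delta_pos":[0,-1.5,3.676],"dr":[0,0,0]},{"claw":65,"delta_pos":[0,0,0],"dr":[0,0,0]},{"claw":65,"delta_pos":[0,0,0],"dr":[0,0,0]},{"claw":65,"delta_pos":[0,0,0],"dr":[0,0,0]}]'
python3 -c "
from h import *
to(.675,-.2455,.016,-1.3); save('wrist','w8')"
```

```text
time: 34.67
eef_pos: [0.673, -0.2433, 0.1711]
tool_rot: [[-0.001, 0.017, 1.0], [0.0, 1.0, -0.017], [-1.0, 0.0, -0.001]]
ft_force: [-0.1, 0.2, 0.7]
grip_width: 0.0611
t 34.67 tcp [ 0.673  -0.2433  0.1711] phi -1.0 tilt [ 0.    -0.001] f [-0.1  0.2  0.7] w 0.0611 q6 -0.38 rack [ 0.1408 -0.4532]
turn x 0.3 shift cm [15.51 -0.21  0.21]
```

View pics/w8.png

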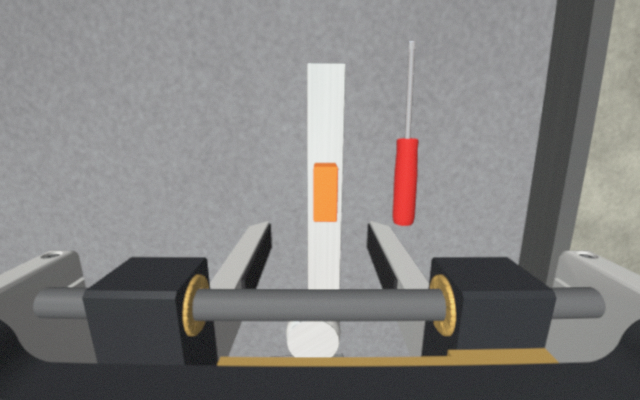

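```bash
python3 -c "
from h import *
W={'eef_pos':[.673,-.2433,.1711],'tool_rot':[[-.001,.017,1],[0,1,-.017],[-1,0,-.001]]}
for uv,z in [((314,166),.048),((337,166),.048),((314,221),.048),((338,221),.048),((308,64),.012),((345,64),.012)]: print(px2w('wrist',uv,z,W).round(4))
"
```

```text
[ 0.6678 -0.217   0.048 ]
[ 0.6914 -0.2174  0.048 ]
[ 0.6666 -0.2762  0.048 ]
[ 0.6923 -0.2767  0.048 ]
[ 0.663 -0.113  0.012]
[ 0.7023 -0.1137  0.012 ]
```

```bash
python3 -m pendant '[{"claw":65,"delta_pos":[3.5,-0.32,0.5],"dr":[0.4,0,0]},{"claw":65,"delta_pos":[3.5,0,0],"dr":[0,0,0]},{"claw":65,"delta_pos":[3.5,0,0],"dr":[0,0,0]},{"claw":65,"delta_pos":[2.5,0,0],"dr":[0,0,0]},{"claw":65,"delta_pos":[1.5,0,0],"dr":[0,0,0]},{"claw":65,"delta_pos":[0,0,0],"dr":[0,0,0]},{"claw":65,"delta_pos":[0,0,0],"dr":[0,0,0]},{"claw":65,"delta_pos":[0,0,0],"dr":[0,0,0]}]'
python3 -c "
from h import *
to(.678,-.2465,.0155,-1.5)"
```

```text
time: 35.38
eef_pos: [0.6793, -0.2473, 0.0293]
tool_rot: [[0.003, 0.027, 1.0], [-0.001, 1.0, -0.027], [-1.0, -0.001, 0.003]]
ft_force: [-0.1, -0.6, 0.5]
grip_width: 0.0609
t 35.38 tcp [ 0.6793 -0.2473  0.0293] phi -1.5 tilt [-0.001  0.003] f [-0.1 -0.6  0.5] w 0.0609 q6 -0.37 rack [ 0.1467 -0.4578]
turn x -0.0 shift cm [ 1.38  0.08 -0.13]
```

```bash
python3 -m pendant '[{"claw":65,"delta_pos":[0.8,0,-0.1],"dr":[0,0,0]},{"claw":65,"delta_pos":[0.5,0,0],"dr":[0,0,0]},{"claw":65,"delta_pos":[0,0,0],"dr":[0,0,0]},{"claw":0,"delta_pos":[0,0,0],"dr":[0,0,0]},{"claw":0,"delta_pos":[0,0,0],"dr":[0,0,0]},{"claw":0,"delta_pos":[0,0,0],"dr":[0,0,0]},{"claw":0,"delta_pos":[0,0,0],"dr":[0,0,0]},{"claw":0,"delta_pos":[0,0,0],"dr":[0,0,0]},{"claw":0,"delta_pos":[0,0,0],"dr":[0,0,0]},{"claw":0,"delta_pos":[0,0,0],"dr":[0,0,0]}]' 60
python3 -m pendant '[{"claw":0,"delta_pos":[-1,0,0],"dr":[0,0,0]},{"claw":0,"delta_pos":[-3,0,0],"dr":[0,0,0]},{"claw":0,"delta_pos":[-4,0,0],"dr":[0,0,0]},{"claw":0,"delta_pos":[-4,0,0],"dr":[0,0,0]},{"claw":0,"delta_pos":[-4,0,0],"dr":[0,0,0]},{"claw":0,"delta_pos":[-2.5,0,0],"dr":[0,0,0]},{"claw":0,"delta_pos":[0,0,0],"dr":[0,0,0]},{"claw":0,"delta_pos":[0,0,0],"dr":[0,0,0]}]'
python3 -c "
from h import *
to(*rk(0,0),.095,5.75); save('wrist','w9')"
```

```text
time: 36.22
eef_pos: [0.6777, -0.247, 0.0135]
tool_rot: [[0.001, 0.027, 1.0], [-0.0, 1.0, -0.027], [-1.0, -0.0, 0.001]]
ft_force: [2.7, -0.6, -0.2]
grip_width: 0.0255
time: 36.88
eef_pos: [0.6773, -0.2469, 0.1988]
tool_rot: [[0.001, 0.027, 1.0], [-0.0, 1.0, -0.027], [-1.0, -0.0, 0.001]]
ft_force: [-0.1, -0.2, -7.1]
grip_width: 0.0257
t 36.88 tcp [ 0.6773 -0.2469  0.1988] phi -1.6 tilt [-0.     0.001] f [-0.1 -0.2 -7.1] w 0.0257 q6 -0.37 rack [ 0.1448 -0.4572]
turn x -7.3 shift cm [ 10.38  45.72 -14.48]
```

View pics/w9.png

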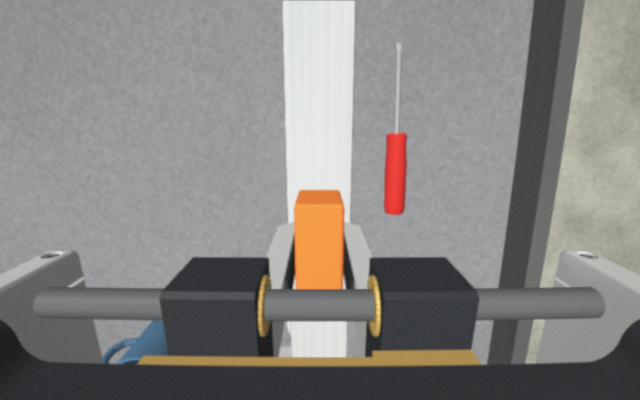

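```bash
python3 -c "
from h import *
W={'eef_pos':[.6773,-.2469,.1988],'tool_rot':[[.001,.027,1],[0,1,-.027],[-1,0,.001]]}
R=np.array(W['tool_rot'])
for uv,z in [((319.5,203),.2333),((319,1),.1973)]:
  p=px2w('wrist',uv,z,W); print(((p-W['eef_pos'])@R).round(4))
"
python3 -m pendant '[{"claw":0,"delta_pos":[0,0,0],"dr":[-3.65,0,0]},{"claw":0,"delta_pos":[0,0,0],"dr":[-3.65,0,0]},{"claw":0,"delta_pos":[0,3.81,-1.2],"dr":[0,0,0]},{"claw":0,"delta_pos":[0,3.81,-1.2],"dr":[0,0,0]},{"claw":0,"delta_pos":[0,3.81,-1.2],"dr":[0,0,0]},{"claw":0,"delta_pos":[0,3.81,-1.2],"dr":[0,0,0]},{"claw":0,"delta_pos":[0,3.81,-1.2],"dr":[0,0,0]},{"claw":0,"delta_pos":[0,3.81,-1.2],"dr":[0,0,0]},{"claw":0,"delta_pos":[0,3.81,-1.2],"dr":[0,0,0]},{"claw":0,"delta_pos":[0,3.81,-1.2],"dr":[0,0,0]},{"claw":0,"delta_pos":[0,3.81,-1.2],"dr":[0,0,0]},{"claw":0,"delta_pos":[0,3.81,-1.2],"dr":[0,0,0]}]'
python3 -m pendant '[{"claw":0,"delta_pos":[0,3.81,-1.2],"dr":[0,0,0]},{"claw":0,"delta_pos":[0,3.81,-1.28],"dr":[0,0,0]},{"claw":0,"delta_pos":[0,0,0],"dr":[0,0,0]},{"claw":0,"delta_pos":[0,0,0],"dr":[0,0,0]},{"claw":0,"delta_pos":[0,0,0],"dr":[0,0,0]}]'
python3 -c "
from h import *
to(*rk(0.001,0),.0925,5.75); save('wrist','w10')"
```

```text
[-0.0345  0.0299 -0.0001]
[ 0.0015  0.1345 -0.0004]
time: 37.93
eef_pos: [0.5177, 0.1215, 0.1957]
tool_rot: [[-0.004, -0.1, 0.995], [-0.001, 0.995, 0.1], [-1.0, -0.0, -0.004]]
ft_force: [0.6, 0.3, -5.3]
grip_width: 0.0256
time: 38.35
eef_pos: [0.4871, 0.1931, 0.1966]
tool_rot: [[-0.003, -0.1, 0.995], [-0.001, 0.995, 0.1], [-1.0, -0.001, -0.003]]
ft_force: [0.1, -0.2, -5.5]
grip_width: 0.0256
t 38.35 tcp [0.4871 0.1931 0.1966] phi 5.8 tilt [-0.001 -0.003] f [ 0.1 -0.2 -5.5] w 0.0256 q6 0.21 rack [-0.0005 -0.0004]
turn x 0.0 shift cm [10.41  0.04  0.15]
```

View pics/w10.png

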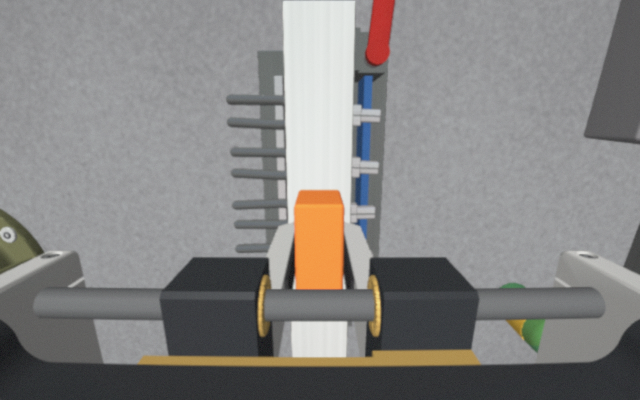

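```bash
python3 -m pendant '[{"claw":0,"delta_pos":[2.5,0.04,0.12],"dr":[0,0,0]},{"claw":0,"delta_pos":[2.5,0,0],"dr":[0,0,0]},{"claw":0,"delta_pos":[2,0,0],"dr":[0,0,0]},{"claw":0,"delta_pos":[1.5,0,0],"dr":[0,0,0]},{"claw":0,"delta_pos":[0,0,0],"dr":[0,0,0]},{"claw":0,"delta_pos":[0,0,0],"dr":[0,0,0]},{"claw":0,"delta_pos":[0,0,0],"dr":[0,0,0]}]'
python3 -c "
from h import *
to(*rk(0.001,0),.0915,5.75)"
```

```text
time: 38.98
eef_pos: [0.4895, 0.1935, 0.1141]
tool_rot: [[0.001, -0.099, 0.995], [0.0, 0.995, 0.099], [-1.0, 0.0, 0.001]]
ft_force: [0.5, 0.4, -4.6]
grip_width: 0.0256
t 38.98 tcp [0.4895 0.1935 0.1141] phi 5.7 tilt [0.    0.001] f [ 0.5  0.4 -4.6] w 0.0256 q6 0.21 rack [ 0.002  -0.0002]
turn x -0.1 shift cm [ 2.26  0.02 -0.1 ]
```

```bash
python3 -m pendant '[{"claw":0,"delta_pos":[0.6,0.02,-0.1],"dr":[-0.1,0,0]},{"claw":0,"delta_pos":[0.5,0,0],"dr":[0,0,0]},{"claw":0,"delta_pos":[0.5,0,0],"dr":[0,0,0]},{"claw":0,"delta_pos":[0.4,0,0],"dr":[0,0,0]},{"claw":0,"delta_pos":[0.2,0,0],"dr":[0,0,0]},{"claw":0,"delta_pos":[0,0,0],"dr":[0,0,0]},{"claw":0,"delta_pos":[0,0,0],"dr":[0,0,0]},{"claw":0,"delta_pos":[0,0,0],"dr":[0,0,0]}]'
python3 -c "
from h import *
to(*rk(0.001,0),.0915,5.75)"
```

```text
time: 39.65
eef_pos: [0.4877, 0.1942, 0.0914]
tool_rot: [[-0.0, -0.102, 0.995], [-0.0, 0.995, 0.102], [-1.0, -0.0, -0.0]]
ft_force: [-3.0, -0.7, 0.9]
grip_width: 0.0256
t 39.65 tcp [0.4877 0.1942 0.0914] phi 5.8 tilt [-0. -0.] f [-3.  -0.7  0.9] w 0.0256 q6 0.21 rack [0.0003 0.0006]
turn x 0.1 shift cm [-0.01 -0.06  0.07]
```

```bash
python3 -m pendant '[{"claw":55,"delta_pos":[0,0,0],"dr":[0,0,0]},{"claw":55,"delta_pos":[0,0,0],"dr":[0,0,0]},{"claw":55,"delta_pos":[0,0,0],"dr":[0,0,0]},{"claw":55,"delta_pos":[-0.5,0,0],"dr":[0,0,0]},{"claw":55,"delta_pos":[-3,0,0],"dr":[0,0,0]},{"claw":55,"delta_pos":[-3,0,0],"dr":[0,0,0]},{"claw":55,"delta_pos":[-3,0,0],"dr":[-6.92,0,0]},{"claw":55,"delta_pos":[0,0,0],"dr":[-6.92,0,0]},{"claw":55,"delta_pos":[0,0,0],"dr":[-6.92,0,0]},{"claw":55,"delta_pos":[0,0,0],"dr":[-6.92,0,0]},{"claw":55,"delta_pos":[0,0,0],"dr":[-6.92,0,0]},{"claw":55,"delta_pos":[0,0,0],"dr":[-6.92,0,0]}]'
python3 -m pendant '[{"claw":55,"delta_pos":[0,0,0],"dr":[-6.92,0,0]},{"claw":55,"delta_pos":[0,0,0],"dr":[-6.92,0,0]},{"claw":55,"delta_pos":[0,0,0],"dr":[-6.92,0,0]},{"claw":55,"delta_pos":[0,0,0],"dr":[-6.92,0,0]},{"claw":55,"delta_pos":[0,0,0],"dr":[-6.92,0,0]},{"claw":55,"delta_pos":[0,0,0],"dr":[-6.92,0,0]},{"claw":55,"delta_pos":[0,0,0],"dr":[-6.92,0,0]},{"claw":55,"delta_pos":[0,0,0],"dr":[0,0,0]}]'
python3 -c "
from h import *
to(*rk(.0551,-.1845),.1095,95.75); save('wrist','w11')"
```

```text
time: 40.65
eef_pos: [0.4879, 0.1942, 0.1868]
tool_rot: [[0.001, -0.74, 0.673], [0.0, 0.673, 0.74], [-1.0, -0.0, 0.001]]
ft_force: [-1.0, 0.1, -0.6]
grip_width: 0.0518
time: 41.32
eef_pos: [0.4879, 0.1942, 0.1868]
tool_rot: [[0.001, -0.994, -0.107], [0.0, -0.107, 0.994], [-1.0, -0.001, 0.0]]
ft_force: [0.2, 0.1, 1.1]
grip_width: 0.0516
t 41.32 tcp [0.4879 0.1942 0.1868] phi 96.1 tilt [-0.001  0.   ] f [0.2 0.1 1.1] w 0.0516 q6 -1.37 rack [0.0005 0.0006]
turn x 0.4 shift cm [  7.73  -5.46 -18.51]
```

View pics/w11.png

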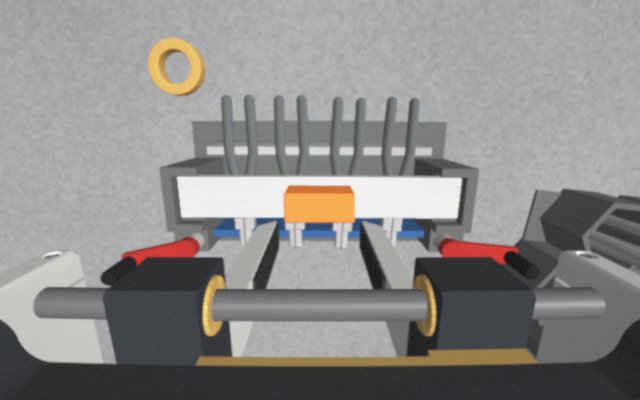

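```bash
python3 -m pendant '[{"claw":50,"delta_pos":[0,-1.09,-3.7],"dr":[0.4,0,0]},{"claw":50,"delta_pos":[0,-1.09,-3.7],"dr":[0,0,0]},{"claw":50,"delta_pos":[0,-1.09,-3.7],"dr":[0,0,0]},{"claw":50,"delta_pos":[0,-1.09,-3.7],"dr":[0,0,0]},{"claw":50,"delta_pos":[0,-1.09,-3.7],"dr":[0,0,0]},{"claw":50,"delta_pos":[0,0,0],"dr":[0,0,0]},{"claw":50,"delta_pos":[0,0,0],"dr":[0,0,0]},{"claw":50,"delta_pos":[2,0,0],"dr":[0,0,0]},{"claw":50,"delta_pos":[2,0,0],"dr":[0,0,0]},{"claw":50,"delta_pos":[2,0,0],"dr":[0,0,0]},{"claw":50,"delta_pos":[1.7,0,0],"dr":[0,0,0]}]' 15
python3 -m pendant '[{"claw":50,"delta_pos":[0,0,0],"dr":[0,0,0]},{"claw":0,"delta_pos":[0,0,0],"dr":[0,0,0]},{"claw":0,"delta_pos":[0,0,0],"dr":[0,0,0]},{"claw":0,"delta_pos":[0,0,0],"dr":[0,0,0]},{"claw":0,"delta_pos":[0,0,0],"dr":[0,0,0]},{"claw":0,"delta_pos":[0,0,0],"dr":[0,0,0]},{"claw":0,"delta_pos":[0,0,0],"dr":[0,0,0]},{"claw":0,"delta_pos":[0,0,0],"dr":[0,0,0]},{"claw":0,"delta_pos":[0,0,0],"dr":[0,0,0]}]'
python3 -c "
from h import *
st()"
```

```text
time: 42.28
eef_pos: [0.5592, 0.0165, 0.1083]
tool_rot: [[-0.0, -0.996, -0.092], [0.0, -0.092, 0.996], [-1.0, 0.0, 0.0]]
ft_force: [0.6, 0.2, -0.1]
grip_width: 0.047
time: 43.03
eef_pos: [0.5597, 0.0159, 0.1099]
tool_rot: [[0.0, -0.996, -0.094], [0.001, -0.094, 0.996], [-1.0, -0.0, 0.001]]
ft_force: [-1.5, 5.3, 3.4]
grip_width: 0.0131
t 43.03 tcp [0.5597 0.0159 0.1099] phi 95.4 tilt [-0.     0.001] f [-1.5  5.3  3.4] w 0.0131 q6 -1.70 rack [ 0.0541 -0.184 ]
```

```bash
python3 -m pendant '[{"claw":0,"delta_pos":[-0.1,1.1,-0.04],"dr":[0,0,0]},{"claw":0,"delta_pos":[0,1.26,0.22],"dr":[0,0,0]},{"claw":0,"delta_pos":[0,1.18,0.48],"dr":[0,0,0]},{"claw":0,"delta_pos":[0,1.04,0.73],"dr":[0,0,0]},{"claw":0,"delta_pos":[0,0.86,0.94],"dr":[0,0,0]},{"claw":0,"delta_pos":[0,0.63,1.11],"dr":[0,0,0]},{"claw":0,"delta_pos":[0,0.38,1.21],"dr":[0,0,0]},{"claw":0,"delta_pos":[0,0.1,0.9],"dr":[0,0,0]},{"claw":0,"delta_pos":[0,0,0.2],"dr":[0,0,0]},{"claw":0,"delta_pos":[0,0,0],"dr":[0,0,0]},{"claw":0,"delta_pos":[0,0,0],"dr":[0,0,0]}]'
python3 -c "
from h import *
st()"
```

```text
time: 43.95
eef_pos: [0.4778, 0.0634, 0.1092]
tool_rot: [[-0.03, -0.995, -0.093], [-0.006, -0.093, 0.996], [-1.0, 0.03, -0.003]]
ft_force: [-97.3, -22.0, 61.3]
grip_width: 0.0051
t 43.95 tcp [0.4778 0.0634 0.1092] phi 95.3 tilt [ 0.03  -0.003] f [-97.3 -22.   61.3] w 0.0051 q6 -1.60 rack [-0.0227 -0.1285]
```

```bash
python3 -m pendant '[{"claw":0,"delta_pos":[0,1.2,0],"dr":[0,0,0]},{"claw":0,"delta_pos":[0,0.5,0],"dr":[0,0,0]},{"claw":0,"delta_pos":[0,0,0],"dr":[0,0,0]}]'
python3 -c "
from h import *
st(); save('wrist','w12',(160,100,480,300),2.5)"
```

```text
time: 44.2
eef_pos: [0.4717, 0.0646, 0.1107]
tool_rot: [[0.001, -0.996, -0.094], [0.0, -0.094, 0.996], [-1.0, -0.001, -0.0]]
ft_force: [-0.4, 0.1, -0.2]
grip_width: 0.0003
t 44.20 tcp [0.4717 0.0646 0.1107] phi 95.4 tilt [-0.001 -0.   ] f [-0.4  0.1 -0.2] w 0.0003 q6 -1.61 rack [-0.0286 -0.1267]
```

View pics/w12.png

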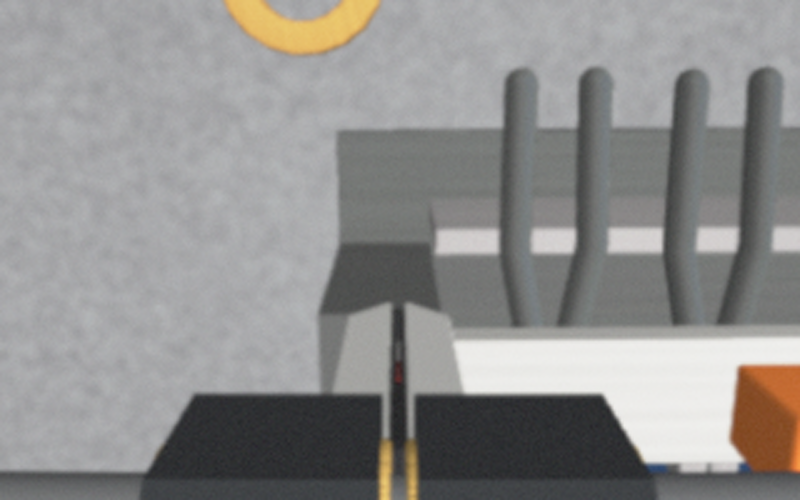

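```bash
python3 -m pendant '[{"claw":50,"delta_pos":[-3,0.5,0],"dr":[0,0,0]},{"claw":50,"delta_pos":[-3,3,0],"dr":[0,0,0]},{"claw":50,"delta_pos":[-2,4,-2],"dr":[0,0,0]},{"claw":50,"delta_pos":[0,4,-4],"dr":[0,0,0]},{"claw":50,"delta_pos":[0,0,-4],"dr":[0,0,0]},{"claw":50,"delta_pos":[0,0,-4],"dr":[0,0,0]},{"claw":50,"delta_pos":[0,0,0],"dr":[0,0,0]},{"claw":50,"delta_pos":[0,0,0],"dr":[0,0,0]}]'
cat > chk.py <<'E'
from h import *
st()
im=robot.get_image('top'); cv2.imwrite('pics/raw_chk.png',im[:,:,::-1])
h=cv2.cvtColor(im,cv2.COLOR_RGB2HSV)
def blobs(m,z,name,amin=6):
    n,l,s,c=cv2.connectedComponentsWithStats(m.astype(np.uint8))
    for i in range(1,n):
        if s[i,4]<amin: continue
        ys,xs=np.where(l==i); P=np.array([inv(px2w('top',(x,y),z)) for x,y in zip(xs,ys)])
        if np.abs(P.mean(0)).max()>.25: continue
        w,v=np.linalg.eigh(np.cov(P.T)); print(name,s[i,4],'mean',P.mean(0).round(4),'axis',v[:,1].round(3),'len',(2*np.sqrt(3*w)).round(4))
red=((h[...,0]<6)|(h[...,0]>174))&(h[...,1]>150)&(h[...,2]>80)
org=(h[...,0]>8)&(h[...,0]<20)&(h[...,1]>180)
blobs(red,.100,'red'); blobs(org,.126,'orange')
wh=(h[...,1]<40)&(h[...,2]>165); blobs(wh,.090,'white',200)
E
python3 chk.py
```

```text
time: 44.92
eef_pos: [0.3869, -0.072, 0.187]
tool_rot: [[0.001, -0.996, -0.09], [-0.0, -0.09, 0.996], [-1.0, -0.001, -0.0]]
ft_force: [0.9, -0.4, 1.2]
grip_width: 0.0465
t 44.92 tcp [ 0.3869 -0.072   0.187 ] phi 95.2 tilt [-0.001 -0.   ] f [ 0.9 -0.4  1.2] w 0.0465 q6 -1.94 rack [-0.1266 -0.2541]
red 152 mean [ 0.0263 -0.1282] axis [-0.993 -0.122] len [0.0156 0.0633]
red 163 mean [0.0503 0.1529] axis [0.108 0.994] len [0.0158 0.0669]Traceback (most recent call last):
  File "chk.py", line 14, in <module>
    blobs(red,.100,'red'); blobs(org,.126,'orange')
    ~~~~~^^^^^^^^^^^^^^^^
  File "chk.py", line 9, in blobs
    ys,xs=np.where(l==i); P=np.array([inv(px2w('top',(x,y),z)) for x,y in zip(xs,ys)])
                                          ~~~~^^^^^^^^^^^^^^^
  File "h.py", line 16, in px2w
    m,P=pose(name,st)
        ~~~~^^^^^^^^^
  File "h.py", line 10, in pose
    m=robot.camera_model(name)
ValueError: time passes only in moves, steps and waits
```

```bash
sed -i 's/^def pose(name,st=None):/import functools\n@functools.lru_cache\ndef _cm(name): return robot.camera_model(name)\ndef pose(name,st=None):/; s/    m=robot.camera_model(name)$/    m=_cm(name)/' h.py
python3 -m pendant '[{"claw":0,"delta_pos":[0,0,0],"dr":[-0.5,0,0]},{"claw":0,"delta_pos":[0,-2.86,2.2],"dr":[0,0,0]},{"claw":0,"delta_pos":[0,-2.86,2.2],"dr":[0,0,0]},{"claw":0,"delta_pos":[0,-2.86,2.2],"dr":[0,0,0]},{"claw":0,"delta_pos":[0,-2.86,2.2],"dr":[0,0,0]},{"claw":0,"delta_pos":[0,0,0],"dr":[0,0,0]},{"claw":0,"delta_pos":[0,0,0],"dr":[0,0,0]},{"claw":0,"delta_pos":[2.5,0,0],"dr":[0,0,0]},{"claw":0,"delta_pos":[2.5,0,0],"dr":[0,0,0]},{"claw":0,"delta_pos":[2.5,0,0],"dr":[0,0,0]},{"claw":0,"delta_pos":[0,0,0],"dr":[0,0,0]},{"claw":0,"delta_pos":[0,0,0],"dr":[0,0,0]}]' 15
python3 -c "
from h import *
to(*rk(-.012,-.1475),.111,95.75)"
```

```text
time: 45.97
eef_pos: [0.4905, 0.0289, 0.1119]
tool_rot: [[-0.002, -0.995, -0.103], [-0.0, -0.103, 0.995], [-1.0, 0.002, 0.0]]
ft_force: [-0.2, 0.4, -0.3]
grip_width: 0.0006
t 45.97 tcp [0.4905 0.0289 0.1119] phi 95.9 tilt [0.002 0.   ] f [-0.2  0.4 -0.3] w 0.0006 q6 -1.69 rack [-0.0135 -0.1641]
turn x 0.2 shift cm [ 0.09 -0.15  1.66]
```

```bash
python3 -m pendant '[{"claw":0,"delta_pos":[0,-0.15,0.8],"dr":[0,0,0]},{"claw":0,"delta_pos":[0,0,0.4],"dr":[0,0,0]},{"claw":0,"delta_pos":[0,0,0.4],"dr":[0,0,0]},{"claw":0,"delta_pos":[0,0,0],"dr":[0,0,0]},{"claw":0,"delta_pos":[0,0,0],"dr":[0,0,0]}]'
python3 -m pendant '[{"claw":0,"delta_pos":[0,0,0.2],"dr":[0,0,0]},{"claw":0,"delta_pos":[0,0,0],"dr":[0,0,0]},{"claw":0,"delta_pos":[0,0,0],"dr":[0,0,0]}]'
python3 -c "
from h import *
to(*rk(-.012,-.1475),.111,95.75)"
```

```text
time: 46.38
eef_pos: [0.4913, 0.0452, 0.1123]
tool_rot: [[0.001, -0.995, -0.103], [0.0, -0.103, 0.995], [-1.0, -0.001, -0.0]]
ft_force: [0.2, 0.5, 0.0]
grip_width: 0.0005
time: 46.63
eef_pos: [0.4911, 0.0464, 0.1121]
tool_rot: [[0.0, -0.995, -0.102], [-0.001, -0.102, 0.995], [-1.0, -0.0, -0.001]]
ft_force: [0.5, -5.1, 2.0]
grip_width: 0.0007
t 46.63 tcp [0.4911 0.0464 0.1121] phi 95.9 tilt [-0.    -0.001] f [ 0.5 -5.1  2. ] w 0.0007 q6 -1.65 rack [-0.0111 -0.1467]
turn x 0.1 shift cm [ 0.11  0.09 -0.08]
```

```bash
python3 -m pendant '[{"claw":0,"delta_pos":[0,0,0.15],"dr":[0,0,0]},{"claw":0,"delta_pos":[0,0,0],"dr":[0,0,0]},{"claw":0,"delta_pos":[0,0,0],"dr":[0,0,0]}]'
python3 -c "
from h import *
st()"
python3 -m pendant '[{"claw":0,"delta_pos":[0,0,-1],"dr":[0,0,0]},{"claw":0,"delta_pos":[0,0,-2],"dr":[0,0,0]},{"claw":50,"delta_pos":[-4,0,0],"dr":[0,0,0]},{"claw":50,"delta_pos":[-4,0,0],"dr":[0,0,0]},{"claw":50,"delta_pos":[0,0,0],"dr":[0,0,0]},{"claw":50,"delta_pos":[0,0,0],"dr":[0,0,0]}]'
python3 -c "
from h import *
to(*rk(.0555,.1858),.109,95.75)"
```

```text
time: 46.88
eef_pos: [0.4911, 0.0467, 0.1121]
tool_rot: [[0.001, -0.995, -0.102], [-0.003, -0.102, 0.995], [-1.0, -0.0, -0.003]]
ft_force: [-0.8, -15.1, 3.7]
grip_width: 0.0004
t 46.88 tcp [0.4911 0.0467 0.1121] phi 95.9 tilt [-0.    -0.003] f [ -0.8 -15.1   3.7] w 0.0004 q6 -1.65 rack [-0.0112 -0.1464]
time: 47.38
eef_pos: [0.4947, 0.0184, 0.1935]
tool_rot: [[0.004, -0.995, -0.102], [0.0, -0.102, 0.995], [-1.0, -0.004, -0.0]]
ft_force: [-1.1, -1.4, -0.1]
grip_width: 0.0238
t 47.38 tcp [0.4947 0.0184 0.1935] phi 95.9 tilt [-0.004 -0.   ] f [-1.1 -1.4 -0.1] w 0.0238 q6 -1.71 rack [-0.0104 -0.175 ]
turn x 0.1 shift cm [ 8.45 -6.59 36.08]
```

```bash
python3 -m pendant '[{"claw":50,"delta_pos":[0,-0.66,3.61],"dr":[0.1,0,0]},{"claw":50,"delta_pos":[0,-0.66,3.61],"dr":[0,0,0]},{"claw":50,"delta_pos":[0,-0.66,3.61],"dr":[0,0,0]},{"claw":50,"delta_pos":[0,-0.66,3.61],"dr":[0,0,0]},{"claw":50,"delta_pos":[0,-0.66,3.61],"dr":[0,0,0]},{"claw":50,"delta_pos":[0,-0.66,3.61],"dr":[0,0,0]},{"claw":50,"delta_pos":[0,-0.66,3.61],"dr":[0,0,0]},{"claw":50,"delta_pos":[0,-0.66,3.61],"dr":[0,0,0]},{"claw":50,"delta_pos":[0,-0.66,3.61],"dr":[0,0,0]},{"claw":50,"delta_pos":[0,-0.66,3.61],"dr":[0,0,0]},{"claw":50,"delta_pos":[0,0,0],"dr":[0,0,0]},{"claw":50,"delta_pos":[0,0,0],"dr":[0,0,0]}]' 30
python3 -m pendant '[{"claw":50,"delta_pos":[2.8,0,0],"dr":[0,0,0]},{"claw":50,"delta_pos":[2.8,0,0],"dr":[0,0,0]},{"claw":50,"delta_pos":[2.8,0,0],"dr":[0,0,0]},{"claw":50,"delta_pos":[0,0,0],"dr":[0,0,0]},{"claw":0,"delta_pos":[0,0,0],"dr":[0,0,0]},{"claw":0,"delta_pos":[0,0,0],"dr":[0,0,0]},{"claw":0,"delta_pos":[0,0,0],"dr":[0,0,0]},{"claw":0,"delta_pos":[0,0,0],"dr":[0,0,0]},{"claw":0,"delta_pos":[0,0,0],"dr":[0,0,0]},{"claw":0,"delta_pos":[0,0,0],"dr":[0,0,0]},{"claw":0,"delta_pos":[0,0,0],"dr":[0,0,0]}]' 30
python3 -c "
from h import *
st()"
```

```text
time: 48.38
eef_pos: [0.5222, 0.3855, 0.1894]
tool_rot: [[-0.003, -0.995, -0.103], [-0.001, -0.103, 0.995], [-1.0, 0.003, -0.001]]
ft_force: [-0.4, -0.3, -0.5]
grip_width: 0.047
time: 49.3
eef_pos: [0.5231, 0.3844, 0.1081]
tool_rot: [[0.0, -0.995, -0.101], [0.0, -0.101, 0.995], [-1.0, -0.0, 0.0]]
ft_force: [0.6, -0.1, 2.0]
grip_width: 0.0132
t 49.30 tcp [0.5231 0.3844 0.1081] phi 95.8 tilt [-0.  0.] f [ 0.6 -0.1  2. ] w 0.0132 q6 -1.09 rack [0.0546 0.1864]
```

```bash
python3 -m pendant '[{"claw":0,"delta_pos":[0,0.6,0.03],"dr":[0,0,0]},{"claw":0,"delta_pos":[0,0.6,0.02],"dr":[0,0,0]},{"claw":0,"delta_pos":[0,0.58,-0.07],"dr":[0,0,0]},{"claw":0,"delta_pos":[0,0.57,-0.12],"dr":[0,0,0]},{"claw":0,"delta_pos":[0,0.55,-0.18],"dr":[0,0,0]},{"claw":0,"delta_pos":[0,0.53,-0.23],"dr":[0,0,0]},{"claw":0,"delta_pos":[0,0.5,-0.28],"dr":[0,0,0]},{"claw":0,"delta_pos":[0,0.48,-0.33],"dr":[0,0,0]},{"claw":0,"delta_pos":[0,0,0],"dr":[0,0,0]}]'
python3 -c "
from h import *
st()"
```

```text
time: 50.05
eef_pos: [0.4796, 0.3685, 0.1081]
tool_rot: [[0.0, -0.995, -0.101], [0.001, -0.101, 0.995], [-1.0, -0.0, 0.001]]
ft_force: [-1.7, 3.0, 0.2]
grip_width: 0.0133
t 50.05 tcp [0.4796 0.3685 0.1081] phi 95.8 tilt [-0.     0.001] f [-1.7  3.   0.2] w 0.0133 q6 -1.08 rack [0.0097 0.1749]
```

```bash
python3 -m pendant '[{"claw":0,"delta_pos":[0,0.43,-0.38],"dr":[0,0,0]},{"claw":0,"delta_pos":[0,0.41,-0.42],"dr":[0,0,0]},{"claw":0,"delta_pos":[0,0.35,-0.46],"dr":[0,0,0]},{"claw":0,"delta_pos":[0,0.31,-0.49],"dr":[0,0,0]},{"claw":0,"delta_pos":[0,0.25,-0.52],"dr":[0,0,0]},{"claw":0,"delta_pos":[0,0.21,-0.54],"dr":[0,0,0]},{"claw":0,"delta_pos":[0,0.15,-0.56],"dr":[0,0,0]},{"claw":0,"delta_pos":[0,0.1,-0.57],"dr":[0,0,0]},{"claw":0,"delta_pos":[0,0,0],"dr":[0,0,0]}]'
python3 -c "
from h import *
st()"
```

```text
time: 50.8
eef_pos: [0.4605, 0.3269, 0.1079]
tool_rot: [[-0.004, -0.995, -0.101], [-0.0, -0.101, 0.995], [-1.0, 0.004, 0.0]]
ft_force: [-13.8, -0.4, 6.8]
grip_width: 0.0135
t 50.80 tcp [0.4605 0.3269 0.1079] phi 95.8 tilt [0.004 0.   ] f [-13.8  -0.4   6.8] w 0.0135 q6 -1.12 rack [-0.0135  0.1354]
```

```bash
python3 -m pendant '[{"claw":0,"delta_pos":[0,-0.1,-0.4],"dr":[0,0,0]},{"claw":0,"delta_pos":[0,0,-0.3],"dr":[0,0,0]},{"claw":0,"delta_pos":[0,0,0],"dr":[0,0,0]},{"claw":0,"delta_pos":[0,0,0],"dr":[0,0,0]}]'
python3 -m pendant '[{"claw":0,"delta_pos":[0,0,-0.2],"dr":[0,0,0]},{"claw":0,"delta_pos":[0,0,0],"dr":[0,0,0]},{"claw":0,"delta_pos":[0,0,0],"dr":[0,0,0]}]'
python3 -c "
from h import *
st()"
```

```text
time: 51.13
eef_pos: [0.4617, 0.32, 0.1078]
tool_rot: [[-0.005, -0.995, -0.101], [-0.001, -0.101, 0.995], [-1.0, 0.006, -0.001]]
ft_force: [-18.9, -1.3, 11.9]
grip_width: 0.0135
time: 51.38
eef_pos: [0.4617, 0.3198, 0.1079]
tool_rot: [[-0.005, -0.995, -0.102], [0.002, -0.102, 0.995], [-1.0, 0.005, 0.002]]
ft_force: [-19.3, 12.1, 8.4]
grip_width: 0.0132
t 51.38 tcp [0.4617 0.3198 0.1079] phi 95.8 tilt [0.005 0.002] f [-19.3  12.1   8.4] w 0.0132 q6 -1.14 rack [-0.013   0.1282]
```

```bash
python3 -m pendant '[{"claw":50,"delta_pos":[0,0,0],"dr":[0,0,0]},{"claw":50,"delta_pos":[0,0,0],"dr":[0,0,0]},{"claw":50,"delta_pos":[0,0,0],"dr":[0,0,0]},{"claw":50,"delta_pos":[0,0,0],"dr":[0,0,0]},{"claw":50,"delta_pos":[-3,0,0],"dr":[0,0,0]},{"claw":50,"delta_pos":[-3,0,0],"dr":[0,0,0]},{"claw":50,"delta_pos":[-3,0,0],"dr":[0,0,0]},{"claw":50,"delta_pos":[0,3,3],"dr":[0,0,0]},{"claw":50,"delta_pos":[0,3,3],"dr":[0,0,0]},{"claw":50,"delta_pos":[0,3,4],"dr":[0,0,0]},{"claw":50,"delta_pos":[0,0,4],"dr":[0,0,0]},{"claw":50,"delta_pos":[0,0,0],"dr":[0,0,0]}]'
python3 chk.py; python3 -c "
import cv2
im=cv2.imread('pics/raw_chk.png')
c=im[100:300,150:460]; cv2.imwrite('pics/fin.png',cv2.resize(c,None,fx=2.5,fy=2.5,interpolation=cv2.INTER_CUBIC))"
```

```text
time: 52.38
eef_pos: [0.3653, 0.4455, 0.1975]
tool_rot: [[-0.0, -0.995, -0.105], [0.001, -0.105, 0.995], [-1.0, 0.0, 0.001]]
ft_force: [-0.9, -0.2, 0.5]
grip_width: 0.047
t 52.38 tcp [0.3653 0.4455 0.1975] phi 96.0 tilt [0.    0.001] f [-0.9 -0.2  0.5] w 0.0470 q6 -0.86 rack [-0.0964  0.263 ]
red 155 mean [ 0.0269 -0.1267] axis [-0.999 -0.041] len [0.0164 0.0609]
red 161 mean [0.0255 0.1297] axis [-1.     0.007] len [0.0167 0.064 ]
orange 211 mean [-0.0016 -0.0006] axis [0.016 1.   ] len [0.0221 0.058 ]
white 968 mean [-0.0014  0.0016] axis [-0.004  1.   ] len [0.0378 0.2677]
```

View pics/fin.png

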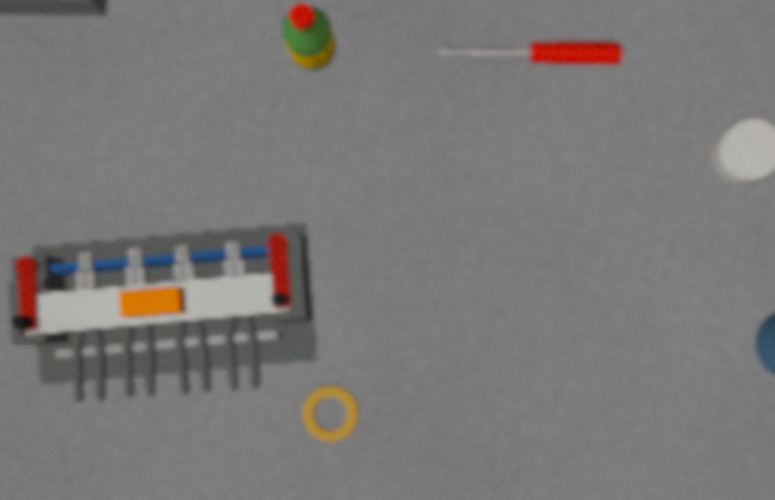

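```bash
python3 -c "
from cell import robot
print(robot.job_done())"
```

```text
the job is handed in; nothing more can be done
None
```

The job is handed in at about 52 s of the 210 s allowed. All four loose pliers blanks are on the wash rack, the retaining bar is seated over them, and both keepers are closed.

**Order of work:** I swung both keepers out past 1.4 rad and laid the four blanks across the rails about 52 mm apart, jaws over the blue rail. I then re-measured the bar, which had been knocked about 4 cm since the first picture. It went into the pockets with the grip up, and I closed keeper b, then keeper a.

**Last checks:**
- **Blanks:** before the bar went on, the bosses lay within 3 mm of midway between the rails. They looked square in the final picture.
- **Bar:** it is centred within about 2 mm and aligned with the rack. Its height at release matched the pocket floor.
- **Keepers:** each stopped firmly when pushed (15 N on b, 12 N on a). The final picture shows arm angles of about 0.04 rad for b and 0.01 rad for a, which I take as measuring error.
- **Bench:** nothing else in the final picture looked moved. It did not cover the wire brush and shows only part of the mug.

**What went wrong:** while closing keeper b, the knob slipped out of the grip. The wrist force read about 117 N, close to the 120 N limit, and I backed off at once. I only see readings at the end of each move, so a higher peak during it can't be ruled out. I then pushed that keeper to its stop with closed fingers.

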